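Uncap the reference cup of a hand-cranked reader

TASK

Get the reader ready for a measurement: turn its red-handled crank anticlockwise (seen from above) to wind the carriage all the way out from under the white head, lift the loose orange cap off the cup and set it upright into the blue round rest, then take the crank again and wind the open cup fully home under the head. Move the carriage only with the crank, keep the cap upright, and leave the other things on the bench where they are.

Things in the scene. Friction and masses are not known exactly. Their poses are not given: they have to be found in the camera images.
- reader: hand-cranked cup reader, fixed: aluminium base plate 120 (x) x 380 (y) x 18 mm; origin at the centre of its underside. Along its y: blue gearbox with the crank at y = -150 mm, carriage track from y = 0 (out) to +100 mm (home), white head 150 x 94 mm at y = +105 mm, 131 to 195 mm high, on two grey legs at x = +-64 mm. The cap cannot be reached under the head
- crank (a joint): turn of the crank about its upright axis, rad: 0 = carriage fully home (stop), 12.57 (two full turns) = carriage fully out (stop); grows anticlockwise seen from above and stays where it is left. Turning it takes about 5 N at the grip
- crank_axis (a point): point on the crank's upright axis, 135 mm above the bench, at the height of the middle of the grip
- crank_grip (a point): middle of the crank's upright red round grip (23 mm diameter, from 105 to 159 mm above the bench), which circles 55 mm from the axis; below it is the flat steel crank arm, top at 105 mm. At 0 and after each full turn it stands towards -x of the reader. The grip spins freely on its pin
- carriage (a joint): distance of the carriage from home, m: 0 = fully home under the head, 0.100 = fully out; driven by the crank, 50 mm for each full turn
- cup_rim (a point): centre of the mouth of the steel cup (54 mm outside, 48 mm inside diameter, rim 85 mm above the bench) fixed on the black carriage
- cap: loose orange cap of the cup, 64 mm diameter, 39 mm tall, 70 g; origin at the centre of its underside, z up. From below: white plug 42 mm diameter, 8 mm deep, that hangs in the cup; disc 64 mm diameter from 8 to 15 mm; round knob 26 mm diameter from 15 to 39 mm, by which to lift it. On the cup its origin is 77 mm above the bench
- cap_rest: blue round dish-shaped rest for the cap, fixed, 100 mm diameter at the foot, 18 mm tall; origin at the centre of its underside. Round recess 74 mm in diameter at the rim (a little wider lower down), inner floor 6 mm above the bench, so a cap set in it has its origin 6 mm up
- dish: bystander: round green culture dish, 101 mm diameter, 20 mm high; origin at the centre of its underside
- timer: bystander: small white laboratory timer, 64 x 68 x 19 mm; origin at the centre of its underside
- slide_case: bystander: dark blue flat slide case, 74 x 94 x 24 mm; origin at the centre of its underside
- beaker: bystander: small beaker with orange contents, 54 mm diameter, 71 mm high; origin at the centre of its underside
Not all that is in view belongs to the job. What is shaped like the cap but pink or yellow is not meant.

How it is judged:
By the outcome, as a careful person would: the job done as asked, in the order asked, and still so for the second after the job is handed in, with the robot touching nothing.
It also fails if it takes over 72 s, if anything falls off the work surface, if the arm or the gripper's body presses on something with over 40 N, if the wrist force passes 120 N, or if a joint passes its speed limit or range.

ROBOT

A 7-joint arm with a two-finger parallel gripper is mounted at the origin on a cart in front of the work surface, level with it; the furniture and walls round the work are solid. World frame = base frame: x ahead of the robot, y to its left, z up, the work surface at z = 0. Lengths are in m, angles in rad, forces in N, time in s.
With the tool pointing down it reaches from about 0.4 to 0.85 m from the base axis. Payload 4.5 kg.
Tool frame: the origin (TCP) lies midway between the tips of the shut fingers; the grasp point (between the pads) lies 19 mm behind it; z points along the fingers, y is the direction in which the jaws open and shut (so a half turn about z gives the same grasp; the last joint's range is limited). The gripper opens to 88 mm and grips with 3 to 60 N. Pads are 18 mm wide; open, the fingers measure 123 mm over their backs; the gripper's body (75 mm by 187 mm) begins 45 mm behind the grasp point.
Start: joints at [-1.289, 0.689, -0.195, 1.565, 0.157, 0.902, -0.215], TCP at [0.153, 0.606, 0.207] pointing down, gripper open.
Joint ranges: [-3.01, 3.01], [-0.46, 2.08], [-1.47, 1.51], [0.13, 2.56], [-1, 4.14], [0.04, 2.09], [-2.66, 2.66]. Speed limits (rad/s): [2.57, 2.57, 3.14, 3.14, 3.14, 3.14, 3.14].

INTERFACE

Orientations are given as a unit quaternion [x, y, z, w].
In Python, from plant import get_state, snapshot, finish_job, find_in gives the robot as it stands.
- The arm moves only by the shell command python3 -m creep 'ROWS' [OPENING] [FORCE]. ROWS is JSON, one flat list of numbers, 6 for each row, row after row: the shift along the tool's x, y, z in mm, then the turn, a rotation vector about the tool's x, y, z in degrees. In form: [tx, ty, tz, wx, wy, wz, tx, ty, tz, wx, wy, wz, ...]. A call has 1 to 5 rows; each row shifts and turns the pose as measured when the row begins, along the tool's axes as they then stand; what a row does not reach is not made up. A row lasts 1/12 s, in which the tool goes at most 41.7 mm and 7.16 degrees, less where a joint would pass 70% of its speed; a pose out of reach is approached as far as the arm can. A call is refused whole if a number of a shift passes 41.7 or a number of a turn 7.16, either way. A call with a gripper value outside its range is refused whole. OPENING is the finger opening in mm, from 0 to 88.1, set as the call begins (- or left out, the last holds). The fingers move at their own pace and stop on an object; FORCE is the grip in N (left out, the last holds). Time passes only in rows, so rows that do not move let the fingers close. It gives the time, the measured TCP pose, the force and the opening at its end, in the units of the state.
- get_state(): the state, without advancing time (a new reading comes with each control period).
- snapshot(name): name is "scene" or "top" or "wrist"; returns a dict with "color" (400x640x3 uint8, red, green, blue), "intrinsics" (3x3 intrinsics, pixels), "extrinsics" (4x4, takes a point from world to camera coordinates). Camera axes: x right, y down, z forward; pixel columns grow to the right and rows downward; lengths in m; the calibration is good to about 2 mm. The wrist camera is an equidistant fisheye: a pixel r from the principal point sees the ray r / f radians off the axis. A picture is of the moment at which its call begins. There is no depth.
- finish_job(): hands the job in, once; it reports no verdict.
Trained networks look in the newest picture that a camera, given by its name, has taken for a name from the list of things; names that differ only in an ending like _2 or _b are one class to them, and where a whole thing is asked for, a point or a joint stands for the part that bears it (a point fixed in the world has none). Each returns a list of dicts, best first, with "score" (0 to 1); they miss things now and then, are a little off and sometimes report something else, mostly with a low value. They report only what shows in the picture. A call takes as long as a camera call. They do not tell look-alikes from the thing itself.
- find_in(thing, camera): "xy" ([column, row] in pixels, amid what is visible of it).
The state is a dict: "clock": time; "q": joint angles; "qd": joint speeds; "joint_torque": joint torques, N m; "tool_pos": TCP position; "eef_rot": TCP orientation; "contact_force": force on the tool from outside, world axes, zero at the start; "moment": the same for the moment, N m; "opening": opening from 0.0 (shut) to 1.0 (fully open).
Only numpy, scipy, OpenCV 4.12 (cv2) and the standard library are available. Lean on these libraries where they do the work, as an engineer would, in place of code of your own. Each camera call takes 0.05 s, during which the arm holds its last target.

## Working session

There is one attempt and no reset: what is moved stays moved. The work goes in short steps, Python scripts to look and compute and a shell command to move; the robot and the scene stay as the last step left them, time stands still between calls to the robot, and variables do not carry over. Pictures are saved under pics/ and viewed, and the job is handed in when it is done.

```bash
ls; mkdir -p pics; python3 - <<'E'
from plant import get_state, snapshot, find_in
import cv2
s=get_state(); print(s)
for c in ("scene","top","wrist"):
    d=snapshot(c); cv2.imwrite(f"pics/a_{c}.png",d["color"][:,:,::-1])
    print(c,d["intrinsics"],d["extrinsics"])
    if c!="wrist":
      for t in ["reader","crank_grip","cup_rim","cap","cap_rest","dish","timer","slide_case","beaker"]:
        print(t,[(r["xy"],round(r["score"],2)) for r in find_in(t,c)][:4])
print(get_state()["clock"])
E
```

```text
pics
{'clock': 0.0, 'q': array([-1.28924674,  0.68995832, -0.19451843,  1.56633594,  0.15730063,
        0.90252226, -0.2150829 ]), 'qd': array([ 0.00013638,  0.00071647, -0.00018124,  0.00025525, -0.00096191,
       -0.00082918, -0.00044613]), 'joint_torque': array([-1.03846944e-04, -5.27562475e+01, -1.26677748e+00, -1.53435749e+01,
       -5.25821478e-02,  6.32885683e-03,  1.73743510e-04]), 'tool_pos': array([0.15314638, 0.60523235, 0.20652839]), 'eef_rot': array([ 1.23506410e-01,  9.92343352e-01, -9.14745979e-04, -4.50970331e-05]), 'contact_force': array([-0.53922486, -0.75999511,  1.22832412]), 'moment': array([-0.00212156, -0.02148838,  0.00672404]), 'opening': 0.9966300057519836}
scene [[387.68672777   0.         320.21013609]
 [  0.         387.68672777 199.55686018]
 [  0.           0.           1.        ]] [[ 0.7243401  -0.68942559 -0.0048759  -0.36068195]
 [-0.27762051 -0.28519191 -0.91738347  0.23815734]
 [ 0.63107707  0.66585128 -0.39797462  0.85531157]
 [ 0.          0.          0.          1.        ]]
reader [([328.5, 210.4], 0.55)]
crank_grip [([364.1, 208.2], 0.76)]
[... 731 characters left out ...]
rim []
cap [([315.4, 231.3], 0.57), ([264.4, 149.2], 0.52), ([320.2, 185.7], 0.46)]
cap_rest [([449.0, 208.7], 0.57)]
dish [([448.3, 205.8], 0.75), ([204.8, 204.4], 0.67)]
timer [([279.8, 267.6], 0.9)]
slide_case [([441.0, 156.8], 0.95)]
beaker [([205.0, 161.1], 0.64), ([378.6, 190.5], 0.37)]
wrist [[309.70691629   0.         319.70238116]
 [  0.         309.70691629 200.71963137]
 [  0.           0.           1.        ]] [[ 2.44179614e-01  9.69730005e-01 -1.83617759e-04 -6.24423864e-01]
 [ 9.28455584e-01 -2.33731984e-01  2.88685968e-01 -4.00335341e-02]
 [ 2.79904528e-01 -7.06617091e-02 -9.57423824e-01  3.89956755e-01]
 [ 0.00000000e+00  0.00000000e+00  0.00000000e+00  1.00000000e+00]]
1.05
```

```bash
python3 - <<'E'
import cv2
a=cv2.imread("pics/a_top.png")[90:310,160:500]; cv2.imwrite("pics/a_top2.png",cv2.resize(a,None,fx=2.3,fy=2.3,interpolation=cv2.INTER_CUBIC))
a=cv2.imread("pics/a_scene.png")[120:340,220:520]; cv2.imwrite("pics/a_scene2.png",cv2.resize(a,None,fx=2.6,fy=2.6,interpolation=cv2.INTER_CUBIC))
E
```

```text
(no output)
```

View pics/a_top2.png

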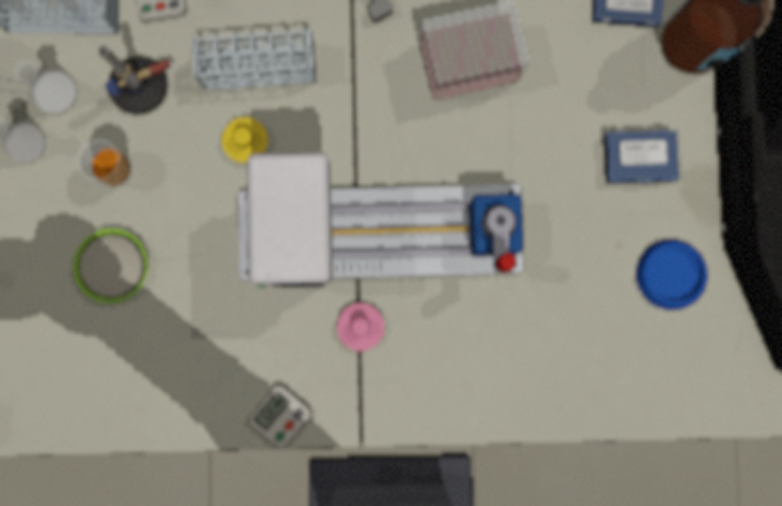

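View pics/a_scene2.png

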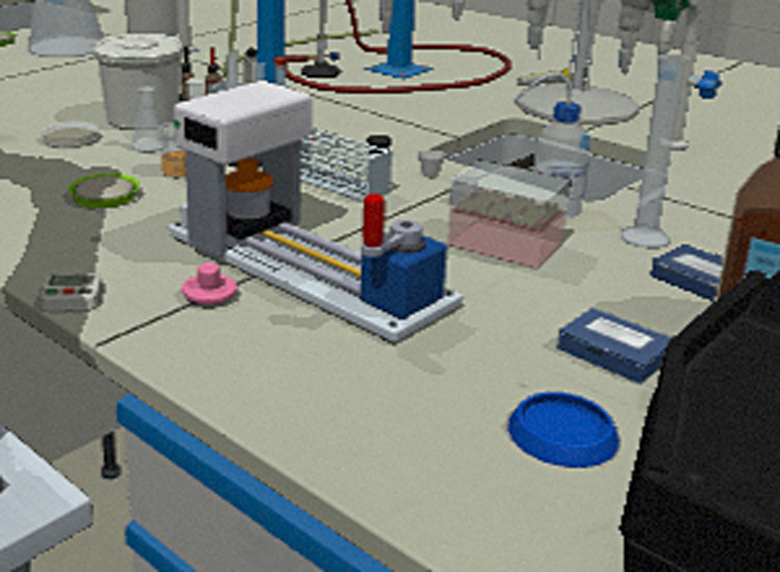

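```bash
python3 - <<'E'
import cv2
for n,(r0,r1,c0,c1,f) in {"a_top":(145,220,255,395,5.5),"a_scene":(180,260,280,410,6)}.items():
    a=cv2.imread(f"pics/{n}.png")[r0:r1,c0:c1]; cv2.imwrite(f"pics/{n}3.png",cv2.resize(a,None,fx=f,fy=f,interpolation=cv2.INTER_CUBIC))
E
```

```text
(no output)
```

View pics/a_top3.png

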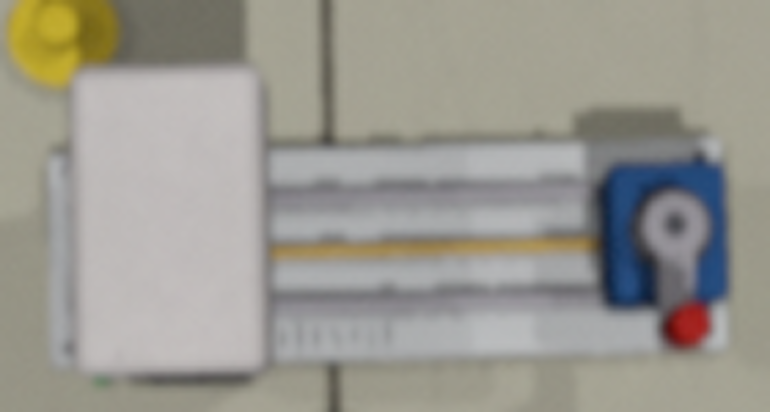

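View pics/a_scene3.png

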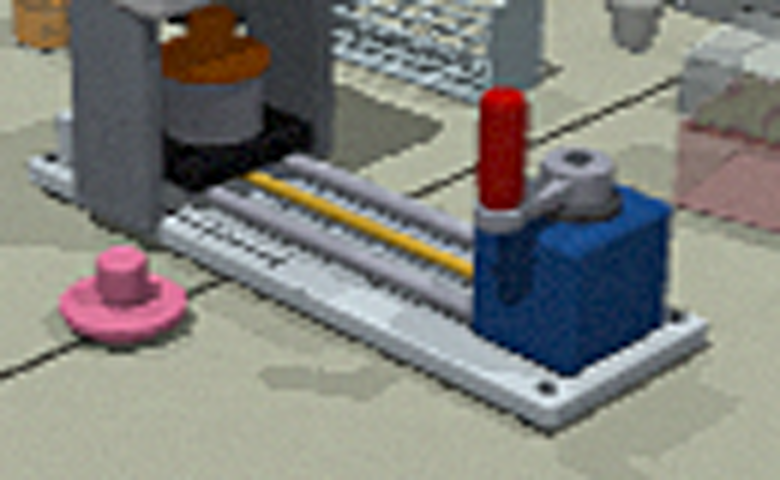

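```bash
cat > h.py <<'E'
import numpy as np, cv2
from scipy.optimize import least_squares
from scipy.spatial.transform import Rotation as R
K={"scene":(387.68672777,320.21013609,199.55686018),"top":(391.89521766,327.5158463,201.88255421)}
E={"scene":np.array([[0.7243401,-0.68942559,-0.0048759,-0.36068195],[-0.27762051,-0.28519191,-0.91738347,0.23815734],[0.63107707,0.66585128,-0.39797462,0.85531157]]),
"top":np.array([[-0.02294256,-0.99973184,0.00314512,0.0130844],[-0.99648506,0.0226143,-0.08066046,0.5384663],[0.0805677,-0.00498462,-0.99673667,1.18019646]])}
def proj(c,p):
    q=E[c][:,:3]@np.asarray(p)+E[c][:,3]; f,cx,cy=K[c]; return np.array([f*q[0]/q[2]+cx,f*q[1]/q[2]+cy])
def back(c,uv,z):
    f,cx,cy=K[c]; r=E[c][:,:3].T@np.array([(uv[0]-cx)/f,(uv[1]-cy)/f,1]); o=-E[c][:,:3].T@E[c][:,3]
    return o+r*(z-o[2])/r[2]
def unc(u,v,f,c0,r0): return ((u+.5)/f-.5+c0,(v+.5)/f-.5+r0)
E
python3 - <<'E'
from h import *
T=[(50,366,-60,190,18),(727,350,-60,-190,18),(722,133,60,-190,18),(50,150,60,190,18),(72,66,75,152,195),(260,66,75,58,195),(268,370,-75,58,195),(78,376,-75,152,195),(689,324,-55,-150,159)]
S=[(548,413,-60,-190,18),(707,325,60,-190,18),(30,165,-60,190,18),(503,93,-55,-150,158),(498,212,-55,-150,105)]
o=[("top",unc(u,v,5.5,255,145),(x,y,z)) for u,v,x,y,z in T]+[("scene",unc(u,v,6,280,180),(x,y,z)) for u,v,x,y,z in S]
def res(p,oo=None):
    r=[]
    for c,uv,l in (oo or o):
        l=np.array(l)/1e3; w=[p[0]+np.cos(p[2])*l[0]-np.sin(p[2])*l[1],p[1]+np.sin(p[2])*l[0]+np.cos(p[2])*l[1],l[2]]
        r+=list(proj(c,w)-uv)
    return r
for oo in (o,o[:9],o[9:]):
    f=least_squares(res,[.55,0,0],args=(oo,)); p=f.x; print(p.round(4),np.array(f.fun).reshape(-1,2).round(1).tolist())
p=least_squares(res,[.55,0,0]).x
for n,l in dict(axis=(0,-.15),grip=(-.055,-.15),cup_out=(0,0),cup_home=(0,.1)).items():
    print(n,(p[0]+np.cos(p[2])*l[0]-np.sin(p[2])*l[1]).round(4),(p[1]+np.sin(p[2])*l[0]+np.cos(p[2])*l[1]).round(4))
for z in (.018,.009): print("rest",back("top",unc(671,274,2.3,160,90),z),back("scene",unc(564,425,2.6,220,120),z))
E
```

```text
[0.5746 0.0068 0.0007] [[0.2, 0.1], [0.8, 0.1], [0.3, 1.0], [-0.2, 0.7], [-0.6, -0.4], [0.7, -1.2], [0.3, 0.1], [-1.1, -0.1], [1.0, 0.0], [0.3, -0.5], [0.3, -0.6], [-1.2, -0.8], [-0.2, 0.6], [-0.1, -1.1]]
[0.5747 0.0072 0.0031] [[0.1, 0.2], [0.7, -0.0], [0.1, 0.8], [-0.4, 0.8], [-0.8, -0.3], [0.5, -1.2], [0.2, 0.1], [-1.1, -0.1], [0.9, -0.1]]
[ 0.5742  0.0045 -0.0107] [[0.2, 0.0], [0.6, 0.1], [-0.5, -0.8], [-0.2, 1.0], [-0.2, -0.7]]
axis 0.5747 -0.1432
grip 0.5197 -0.1432
cup_out 0.5746 0.0068
cup_home 0.5745 0.1068
rest [ 0.5087952  -0.37977136  0.018     ] [ 0.49953218 -0.39158166  0.018     ]
rest [ 0.50929703 -0.38266636  0.009     ] [ 0.51141709 -0.38559399  0.009     ]
```

```bash
python3 -m creep '[0,0,-25,0,0,-7.1, 0,0,-25,0,0,-7.1, -20,-30,0,0,0,0, -20,-35,0,0,0,0, -20,-35,0,0,0,0]' 50 20; python3 -c "
from plant import get_state
s=get_state();print(s['q'],s['clock'],s['eef_rot'])"
```

```text
clock: 1.47
tool_pos: [0.2075, 0.5127, 0.2584]
eef_rot: [-0.013, 1.0, 0.004, -0.003]
contact_force: [0.5, -0.2, 0.6]
opening: 0.644
[-1.07681215  0.53712516 -0.30436883  1.72180842  0.18724909  0.90514773
  0.14172624] 1.4667 [-0.01342719  0.99989848  0.00398632 -0.00261659]
```

```bash
python3 -m creep '[-20,-35,0,0,0,0, -20,-35,0,0,0,0, -20,-35,0,0,0,0, -18,-36,0,0,0,0, -15,-36,0,0,0,0]' ; python3 -m creep '[-15,-37,0,0,0,0, -15,-37,0,0,0,0, -15,-37,0,0,0,0, -15,-37,0,0,0,0, -15,-36,0,0,0,0]'; python3 -c "
from plant import get_state
s=get_state();print(s['q'],s['clock'],s['eef_rot'])"
```

```text
clock: 1.88
tool_pos: [0.3093, 0.3316, 0.2575]
eef_rot: [-0.015, 1.0, 0.006, -0.001]
contact_force: [1.1, 0.0, 0.0]
opening: 0.569
clock: 2.3
tool_pos: [0.3926, 0.1415, 0.2565]
eef_rot: [-0.015, 1.0, 0.007, 0.001]
contact_force: [0.3, 0.9, 0.4]
opening: 0.564
[-0.21750627  0.35491002 -0.31684631  2.08584414  0.14923486  0.71424285
  0.97271447] 2.3 [-0.01497973  0.99986403  0.00681211  0.00105917]
```

```bash
python3 -m creep '[-15,-37,0,0,0,1.7, -15,-37,0,0,0,0, -15,-37,0,0,0,0, -16,-36,0,0,0,0, -16,-36,0,0,0,0]' ; python3 -m creep '[-16,-36,0,0,0,0, -15,-36,0,0,0,0, -10,-15,0,0,0,0, 0,0,0,0,0,0, 0,0,0,0,0,0]'; python3 -c "
from plant import *
import cv2
s=get_state();print(s['q'],s['clock'],s['eef_rot'])
d=snapshot('wrist');cv2.imwrite('pics/b_wrist.png',d['color'][:,:,::-1]);print(d['extrinsics'])"
```

```text
clock: 2.72
tool_pos: [0.4732, -0.0505, 0.2558]
eef_rot: [0.001, 1.0, 0.007, 0.003]
contact_force: [0.1, 0.2, 0.3]
opening: 0.563
clock: 3.13
tool_pos: [0.5172, -0.1545, 0.2549]
eef_rot: [0.009, 1.0, 0.004, 0.005]
contact_force: [0.2, 1.4, -0.2]
opening: 0.566
[ 0.37646114  0.51834325 -0.26119297  1.76812622  0.15529178  0.86685303
  1.60079282] 3.1333 [0.00922053 0.99993481 0.00438794 0.00511011]
[[ 0.01730807  0.99981377  0.00853562  0.14385223]
 [ 0.95428521 -0.01906646  0.29828879 -0.55188751]
 [ 0.29839598  0.00298261 -0.9544375   0.28095304]
 [ 0.          0.          0.          1.        ]]
```

View pics/b_wrist.png

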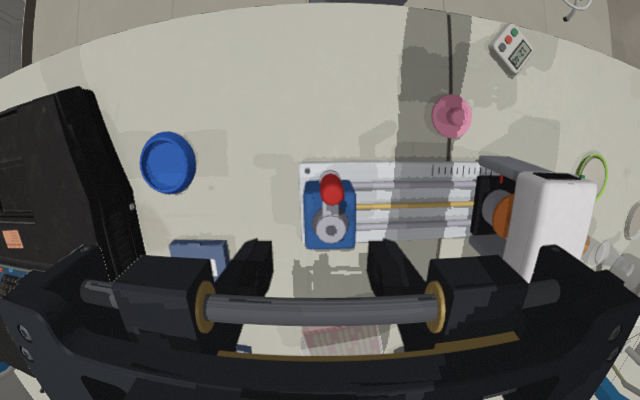

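```bash
python3 - <<'E'
import cv2
b=cv2.imread("pics/b_wrist.png")
cv2.imwrite("pics/b2.png",cv2.resize(b[120:270,290:420],None,fx=4,fy=4,interpolation=cv2.INTER_CUBIC)[:600])
cv2.imwrite("pics/b3.png",cv2.resize(b[120:210,120:220],None,fx=5,fy=5,interpolation=cv2.INTER_CUBIC))
E
```

```text
(no output)
```

View pics/b2.png

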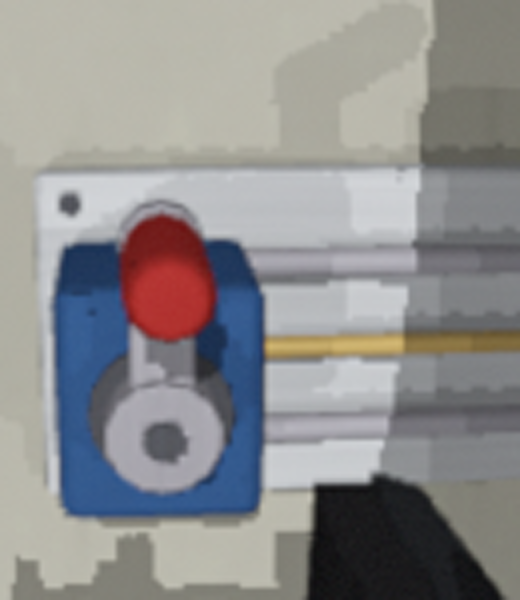

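View pics/b3.png

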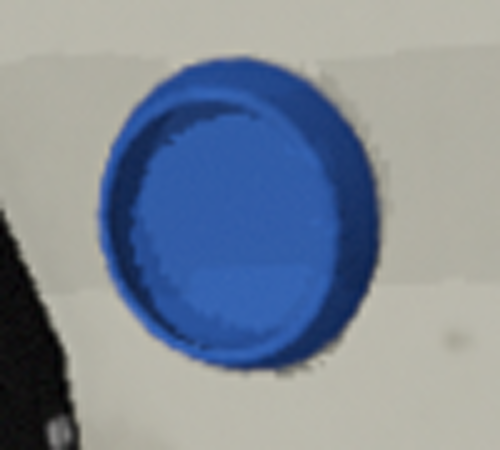

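```bash
cat >> h.py <<'E'
def wback(X,uv,z,f=309.70691629,cx=319.70238116,cy=200.71963137):
    d=np.array([uv[0]-cx,uv[1]-cy]);r=np.hypot(*d);th=r/f
    ray=np.array([*(d/r*np.sin(th)),np.cos(th)]) if r>0 else np.array([0,0,1.])
    X=np.asarray(X);w=X[:3,:3].T@ray;o=-X[:3,:3].T@X[:3,3];return o+w*(z-o[2])/w[2]
E
python3 - <<'E'
from h import *
X=[[0.01730807,0.99981377,0.00853562,0.14385223],[0.95428521,-0.01906646,0.29828879,-0.55188751],[0.29839598,0.00298261,-0.9544375,0.28095304]]
print("grip",wback(X,unc(170,293,4,290,120),.159))
print("corner",wback(X,unc(38,172,4,290,120),.018), "exp -.060,-.190")
print("rest",wback(X,unc(222,223,5,120,120),.018))
for z in (.11,.12,.13): print("axis",wback(X,unc(163,437,4,290,120),z))
E
```

```text
grip [ 0.51824372 -0.14282929  0.159     ]
corner [ 0.51499623 -0.1808349   0.018     ] exp -.060,-.190
rest [ 0.50875997 -0.3819758   0.018     ]
axis [ 0.57424042 -0.14276495  0.11      ]
axis [ 0.57007593 -0.14315124  0.12      ]
axis [ 0.56591145 -0.14353753  0.13      ]
```

```bash
cat > need.py <<'E'
import sys
from h import *
from plant import get_state
# need.py x y z [yaw of tool x deg, default 180]
s=get_state(); p=s['tool_pos']; r=R.from_quat(s['eef_rot'])
t=np.array(list(map(float,sys.argv[1:4]))); yaw=float(sys.argv[4]) if len(sys.argv)>4 else 180.
a=np.radians(yaw); x=np.array([np.cos(a),np.sin(a),0]); z=np.array([0,0,-1.]); g=R.from_matrix(np.c_[x,np.cross(z,x),z])
print("clock",round(s['clock'],2),"pos",p.round(4),"shift mm",(r.inv().apply(t-p)*1e3).round(1),"turn deg",np.degrees((r.inv()*g).as_rotvec()).round(2),"F",s['contact_force'].round(1),"q7",s['q'][6].round(2),"open",round(s['opening']*88.1,1))
E
python3 need.py .519 -.143 .115
```

```text
clock 3.18 pos [ 0.5171 -0.1542  0.2549] shift mm [ -0.3  10.  140. ] turn deg [ 0.49  0.59 -1.01] F [0.3 0.3 0.1] q7 1.6 open 50.0
```

```bash
python3 -m creep '[0,5,20,0.5,0.6,-1, 0,5,30,0,0,0, 0,1,20,0,0,0, 0,0,0,0,0,0]'; python3 need.py .519 -.143 .115
```

```text
clock: 3.52
tool_pos: [0.5175, -0.1354, 0.1855]
eef_rot: [-0.005, 1.0, 0.001, 0.002]
contact_force: [-0.4, -0.0, -0.2]
opening: 0.565
clock 3.52 pos [ 0.5175 -0.1354  0.1855] shift mm [-1.1 -7.8 70.5] turn deg [0.1  0.24 0.54] F [-0.4 -0.  -0.2] q7 1.54 open 49.8
```

```bash
python3 -m creep '[-1,-7,10,0,0,0, 0,0,20,0,0,0, 0,0,20,0,0,0, 0,0,15,0,0,0, 0,0,0,0,0,0]'; python3 need.py .519 -.143 .115
```

```text
clock: 3.93
tool_pos: [0.5213, -0.1382, 0.1222]
eef_rot: [-0.009, 1.0, 0.001, 0.005]
contact_force: [-0.6, 0.6, 0.9]
opening: 0.566
clock 3.93 pos [ 0.5213 -0.1382  0.1222] shift mm [ 2.4 -4.8  7.2] turn deg [0.13 0.61 1.07] F [-0.6  0.6  0.9] q7 1.52 open 49.8
```

```bash
python3 -m creep '[2,-4,4,0,0,0, 0,-1,4,0,0,0, 0,0,0,0,0,0]' ;python3 need.py .519 -.143 .115; python3 -c "
from plant import *
import cv2
d=snapshot('wrist');cv2.imwrite('pics/c_wrist.png',d['color'][:,:,::-1])"
```

```text
clock: 4.18
tool_pos: [0.5207, -0.1436, 0.116]
eef_rot: [-0.01, 1.0, 0.001, 0.007]
contact_force: [0.7, 0.2, 0.1]
opening: 0.568
clock 4.18 pos [ 0.5207 -0.1436  0.116 ] shift mm [1.7 0.6 1. ] turn deg [0.09 0.8  1.14] F [0.7 0.2 0.1] q7 1.52 open 50.0
```

View pics/c_wrist.png

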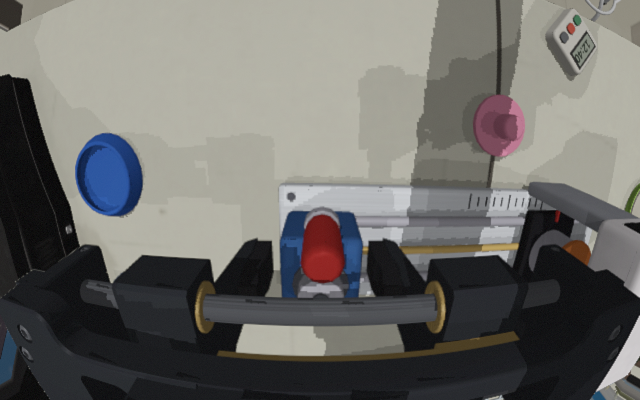

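```bash
python3 -m creep '[0.8,0,1,0,0.8,1, 0,0,0,0,0,0, 0,0,0,0,0,0, 0,0,0,0,0,0]' 10 25;python3 need.py .519 -.143 .115
```

```text
clock: 4.57
tool_pos: [0.5216, -0.1441, 0.1175]
eef_rot: [0.0, 1.0, 0.0, 0.002]
contact_force: [-0.7, 4.2, -0.5]
opening: 0.292
clock 4.57 pos [ 0.5216 -0.1441  0.1175] shift mm [2.6 1.1 2.5] turn deg [ 0.04  0.18 -0.03] F [-0.7  4.2 -0.5] q7 1.51 open 25.7
```

```bash
cat > crank.py <<'E'
import sys
from h import *
from plant import get_state
cx,cy,rad=.5745,-.1432,.055
sgn=int(sys.argv[1]); step=float(sys.argv[2]) 
s=get_state(); p=s['tool_pos']; r=R.from_quat(s['eef_rot'])
v=p[:2]-[cx,cy]; ph=np.arctan2(v[1],v[0]); F=s['contact_force']
er=v/np.hypot(*v); et=np.array([-er[1],er[0]])
print("clk",round(s['clock'],2),"pos",p.round(4),"ang",np.degrees(ph).round(1),"r",(np.hypot(*v)*1e3).round(1),"Fr",(F[:2]@er).round(1),"Ft",(F[:2]@et).round(1),"Fz",F[2].round(1),"q7",s['q'][6].round(2),"open",round(s['opening']*88.1,1))
rv=(r.inv()*R.from_quat([0,1,0,0])).as_rotvec(); print("turn",np.degrees(rv).round(1))
q=np.array([p[0],p[1],p[2]])
for k in range(5):
    a=ph+sgn*np.radians(step)*(k+1); t=np.array([cx+rad*np.cos(a),cy+rad*np.sin(a),.116])
    print((r.inv().apply(t-q)*1e3).round(1)); q=t
E
python3 -m creep '[0,0,0,0,0,0]';python3 crank.py 1 10
```

```text
clock: 4.65
tool_pos: [0.5215, -0.1431, 0.1175]
eef_rot: [-0.0, 1.0, 0.001, 0.001]
contact_force: [-0.2, 1.5, -3.2]
opening: 0.242
clk 4.65 pos [ 0.5215 -0.1431  0.1175] ang 179.8 r 53.0 Fr 0.2 Ft -1.5 Fz -3.2 q7 1.51 open 21.4
turn [0.1 0.2 0. ]
[ 1.2 -9.5  1.5]
[-2.5 -9.3 -0. ]
[-4.  -8.7 -0. ]
[-5.5 -7.9  0. ]
[-6.8 -6.8  0. ]
```

```bash
sed -i 's/^cx,cy.*/cx,cy,rad=.5760,-.1431,.055/' crank.py; python3 -m creep '[0.5,-9,0,0,0,0, -2.5,-9,0,0,0,0, -4,-8.5,0,0,0,0]';python3 crank.py 1 10
```

```text
clock: 4.9
tool_pos: [0.5254, -0.1621, 0.1173]
eef_rot: [-0.005, 1.0, 0.005, -0.001]
contact_force: [-4.3, 4.4, 6.6]
opening: 0.245
clk 4.9 pos [ 0.5254 -0.1621  0.1173] ang -159.4 r 54.1 Fr 2.5 Ft -5.6 Fz 6.6 q7 1.56 open 21.6
turn [ 0.6 -0.2  0.5]
[-3.2 -9.   1.2]
[-5.5 -7.8 -0.1]
[-6.8 -6.8 -0.1]
[-7.9 -5.5 -0.1]
[-8.7 -4.  -0.1]
```

```bash
python3 -m creep '[-3.5,-10,0.5,0.5,0,0.5, -6.5,-9,0.5,0,0,0, -8.3,-8,0,0,0,0, -10,-6,0,0,0,0, -11,-4,0,0,0,0]';python3 crank.py 1 12
```

```text
clock: 5.32
tool_pos: [0.5571, -0.1936, 0.1173]
eef_rot: [-0.003, 1.0, 0.006, -0.01]
contact_force: [-5.3, 3.0, 6.2]
opening: 0.24
clk 5.32 pos [ 0.5571 -0.1936  0.1173] ang -110.5 r 53.9 Fr -1.0 Ft -6.0 Fz 6.2 q7 1.61 open 21.1
turn [ 0.6 -1.1  0.3]
[-10.8  -3.9   1.1]
[-11.5  -0.6  -0.2]
[-11.3   1.8  -0.2]
[-10.7   4.2  -0.2]
[-9.6  6.3 -0.1]
```

Working. Continue with ~13–14° rows.

```bash
python3 -m creep '[-12.5,-3.5,0.5,0.5,-1,0.3, -13,-0.5,0.5,0,0,0, -13,2,0,0,0,0, -12,5,0,0,0,0, -11,7.5,0,0,0,0]';python3 crank.py 1 13
```

```text
clock: 5.73
tool_pos: [0.607, -0.1874, 0.1174]
eef_rot: [0.003, 1.0, 0.0, -0.014]
contact_force: [-4.8, -1.4, 6.2]
opening: 0.239
clk 5.73 pos [ 0.607  -0.1874  0.1174] ang -55.0 r 54.1 Fr -1.6 Ft -4.7 Fz 6.2 q7 1.59 open 21.1
turn [ 0.  -1.6 -0.3]
[-9.8  7.6  1.1]
[-7.2 10.2 -0.2]
[-4.7 11.5 -0.1]
[-2.  12.3 -0. ]
[ 0.8 12.4  0. ]
```

```bash
python3 -c "
from plant import *
import cv2
d=snapshot('wrist');cv2.imwrite('pics/d_wrist.png',d['color'][:,:,::-1])"
```

```text
(no output)
```

View pics/d_wrist.png

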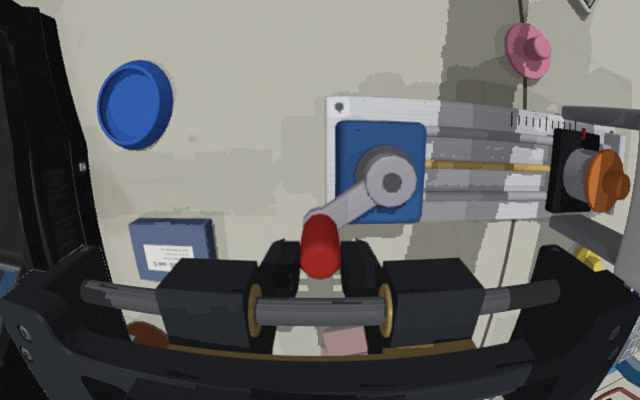

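```bash
python3 -m creep '[-10,9,0.5,0,-1.5,-0.3, -8,12,0.5,0,0,0, -5,13,0,0,0,0, -2,14,0,0,0,0, 1,14,0,0,0,0]';python3 crank.py 1 14
```

```text
clock: 6.2
tool_pos: [0.631, -0.145, 0.1177]
eef_rot: [0.006, 1.0, -0.012, -0.001]
contact_force: [5.5, -5.7, -5.6]
opening: 0.243
clk 6.2 pos [ 0.631  -0.145   0.1177] ang -2.0 r 55.1 Fr 5.7 Ft -5.5 Fz -5.6 q7 1.5 open 21.4
turn [-1.4 -0.1 -0.7]
[ 1.4 13.4  1.4]
[ 4.5 12.6 -0.3]
[ 7.5 11.1 -0.3]
[ 9.9  9.  -0.2]
[11.8  6.3 -0.1]
```

```bash
python3 -m creep '[1.5,15,0.5,-1.3,0,-0.7, 5,14,0.5,0,0,0, 8.5,12.5,0,0,0,0, 11,10,0,0,0,0, 13,7,0,0,0,0]';python3 crank.py 1 15
```

```text
clock: 6.62
tool_pos: [0.6083, -0.0973, 0.1177]
eef_rot: [0.004, 1.0, -0.007, 0.017]
contact_force: [8.3, 0.7, -7.0]
opening: 0.241
clk 6.62 pos [ 0.6083 -0.0973  0.1177] ang 54.8 r 56.1 Fr 5.3 Ft -6.4 Fz -7.0 q7 1.42 open 21.3
turn [-0.8  1.9 -0.4]
[13.4  5.7  1.2]
[14.   3.  -0.5]
[14.3 -0.7 -0.5]
[13.7 -4.4 -0.4]
[12.1 -7.8 -0.3]
```

```bash
python3 -m creep '[13.5,5.5,0.5,-0.8,1.9,-0.4, 14.5,2.5,0.5,0,0,0, 15,-1,0,0,0,0, 14,-4.5,0,0,0,0, 12.5,-8,0,0,0,0]';python3 crank.py 1 15
```

```text
clock: 7.03
tool_pos: [0.555, -0.0921, 0.1176]
eef_rot: [-0.005, 1.0, 0.006, 0.019]
contact_force: [2.8, 9.5, -1.0]
opening: 0.238
clk 7.03 pos [ 0.555  -0.0921  0.1176] ang 112.3 r 55.2 Fr 7.7 Ft -6.2 Fz -1.0 q7 1.44 open 21.0
turn [0.7 2.1 0.6]
[12.5 -7.2  1.1]
[ 10.3 -10.   -0.5]
[  7.3 -12.3  -0.4]
[  3.9 -13.8  -0.3]
[  0.2 -14.4  -0.2]
```

```bash
python3 -m creep '[13,-7,0.5,0.7,2,0.6, 10.5,-10.5,0.5,0,0,0, 7.5,-12.8,0,0,0,0, 4,-14.3,0,0,0,0, 0,-15,0,0,0,0]';python3 crank.py 1 15
```

```text
clock: 7.45
tool_pos: [0.5223, -0.136, 0.1173]
eef_rot: [-0.009, 1.0, 0.009, 0.005]
contact_force: [-5.6, 6.3, 8.7]
opening: 0.237
clk 7.45 pos [ 0.5223 -0.136   0.1173] ang 172.5 r 54.1 Fr 6.4 Ft -5.5 Fz 8.7 q7 1.52 open 20.9
turn [1.1 0.5 1.1]
[  1.1 -14.2   1. ]
[ -3.5 -13.9  -0.2]
[ -6.9 -12.6  -0.2]
[-10.  -10.3  -0.1]
[-12.3  -7.4  -0. ]
```

One turn almost done. Second turn.

```bash
python3 -m creep '[0.5,-15,0.5,1,0.5,1, -4,-14.5,0.5,0,0,0, -7.3,-13,0,0,0,0, -10.5,-10.5,0,0,0,0, -13,-7.5,0,0,0,0]';python3 crank.py 1 15
```

```text
clock: 7.87
tool_pos: [0.5485, -0.1895, 0.1173]
eef_rot: [-0.004, 1.0, 0.007, -0.008]
contact_force: [-6.0, 3.6, 7.0]
opening: 0.24
clk 7.87 pos [ 0.5485 -0.1895  0.1173] ang -120.6 r 53.9 Fr -0.0 Ft -6.9 Fz 7.0 q7 1.6 open 21.1
turn [ 0.8 -0.9  0.4]
[-12.6  -6.7   1. ]
[-14.2  -2.1  -0.2]
[-14.3   1.6  -0.2]
[-13.4   5.3  -0.1]
[-11.5   8.5  -0.1]
```

```bash
python3 -m creep '[-13.5,-5.5,0.5,0.8,-0.9,0.4, -15,-2,0.5,0,0,0, -15,1.6,0,0,0,0, -14,5.3,0,0,0,0, -12,8.7,0,0,0,0]';python3 crank.py 1 15
```

```text
clock: 8.28
tool_pos: [0.6067, -0.1878, 0.1174]
eef_rot: [0.004, 1.0, -0.002, -0.012]
contact_force: [-4.3, -3.9, 5.4]
opening: 0.242
clk 8.28 pos [ 0.6067 -0.1878  0.1174] ang -55.5 r 54.2 Fr 0.8 Ft -5.8 Fz 5.4 q7 1.58 open 21.3
turn [-0.2 -1.4 -0.5]
[-11.1   9.    1.1]
[-7.7 12.1 -0.2]
[-4.3 13.7 -0.2]
[-0.6 14.3 -0.1]
[ 3.1 14.   0. ]
```

```bash
python3 -m creep '[-11.5,9,0.5,0,-1.3,-0.5, -8,12.5,0.5,0,0,0, -4.5,14,0,0,0,0, -1,15,0,0,0,0, 3,14.7,0,0,0,0]';python3 crank.py 1 15
```

```text
clock: 8.7
tool_pos: [0.6309, -0.1424, 0.1178]
eef_rot: [0.007, 1.0, -0.014, 0.002]
contact_force: [9.2, -5.6, -7.6]
opening: 0.24
clk 8.7 pos [ 0.6309 -0.1424  0.1178] ang 0.8 r 55.0 Fr 9.1 Ft -5.7 Fz -7.6 q7 1.48 open 21.2
turn [-1.6  0.2 -0.8]
[ 2.2 14.2  1.4]
[ 5.8 13.1 -0.4]
[ 9.  11.1 -0.4]
[11.6  8.4 -0.3]
[13.4  5.1 -0.2]
```

```bash
python3 -m creep '[2.8,14.5,0.5,-1.5,0,-0.8, 6.2,13.5,0.5,0,0,0, 9.5,11.3,0,0,0,0, 12,8.5,0,0,0,0, 14,5,0,0,0,0]';python3 crank.py 1 15
```

```text
clock: 9.12
tool_pos: [0.6064, -0.0959, 0.1178]
eef_rot: [0.001, 1.0, -0.005, 0.023]
contact_force: [9.9, 3.7, -7.7]
opening: 0.24
clk 9.12 pos [ 0.6064 -0.0959  0.1178] ang 57.2 r 56.2 Fr 8.5 Ft -6.3 Fz -7.7 q7 1.42 open 21.2
turn [-0.6  2.7 -0.2]
[13.7  5.1  1.1]
[14.1  2.5 -0.7]
[14.3 -1.2 -0.7]
[13.5 -4.9 -0.6]
[11.8 -8.2 -0.5]
```

```bash
python3 -m creep '[14.5,4.5,0.5,-0.6,2.6,0, 14.7,2,0,0,0,0, 14.7,-1.2,0,0,0,0, 14,-5,0,0,0,0, 12,-8.5,0,0,0,0]';python3 crank.py 1 12
```

```text
clock: 9.53
tool_pos: [0.5521, -0.0935, 0.1176]
eef_rot: [-0.004, 1.0, 0.006, 0.018]
contact_force: [2.8, 9.5, -0.7]
opening: 0.246
clk 9.53 pos [ 0.5521 -0.0935  0.1176] ang 115.8 r 55.0 Fr 7.4 Ft -6.6 Fz -0.7 q7 1.43 open 21.6
turn [0.7 2.  0.5]
[ 9.9 -6.   1.2]
[ 8.4 -7.9 -0.4]
[ 6.5 -9.4 -0.3]
[  4.4 -10.6  -0.3]
[  2.1 -11.3  -0.2]
```

Approaching the stop (180°): slower.

```bash
python3 -m creep '[11,-6.5,0.5,0.7,2,0.5, 9,-8.5,0,0,0,0, 7,-10,0,0,0,0, 4.5,-10.6,0,0,0,0, 2,-11.3,0,0,0,0]';python3 crank.py 1 6
```

```text
clock: 9.95
tool_pos: [0.5237, -0.1286, 0.1174]
eef_rot: [-0.007, 1.0, 0.008, 0.007]
contact_force: [-2.3, 6.8, 5.5]
opening: 0.24
clk 9.95 pos [ 0.5237 -0.1286  0.1174] ang 164.5 r 54.3 Fr 4.0 Ft -5.9 Fz 5.5 q7 1.49 open 21.1
turn [0.9 0.8 0.8]
[ 2.  -5.4  1.3]
[ 0.7 -5.7 -0.1]
[ 0.1 -5.8 -0.1]
[-0.5 -5.7 -0.1]
[-1.1 -5.7 -0.1]
```

```bash
python3 -m creep '[2,-6.5,0.5,0.9,0.8,0.8, 0.5,-6.5,0,0,0,0, 0,-6,0,0,0,0]';python3 crank.py 1 4;  python3 -m creep '[0,-6,0,0,0,0]'; python3 crank.py 1 4
```

```text
clock: 10.2
tool_pos: [0.5215, -0.143, 0.1175]
eef_rot: [-0.002, 1.0, 0.004, 0.0]
contact_force: [0.1, 14.3, -0.6]
opening: 0.245
clk 10.2 pos [ 0.5215 -0.143   0.1175] ang 179.9 r 54.5 Fr -0.0 Ft -14.3 Fz -0.6 q7 1.5 open 21.6
turn [0.4 0.  0.2]
[ 0.4 -3.8  1.5]
[-0.4 -3.8 -0. ]
[-0.6 -3.8 -0. ]
[-0.9 -3.7 -0. ]
[-1.2 -3.7 -0. ]
clock: 10.28
tool_pos: [0.5215, -0.143, 0.1174]
eef_rot: [-0.004, 1.0, 0.008, 0.0]
contact_force: [-0.9, 18.5, 2.8]
opening: 0.242
clk 10.28 pos [ 0.5215 -0.143   0.1174] ang 179.9 r 54.5 Fr 0.9 Ft -18.5 Fz 2.8 q7 1.52 open 21.3
turn [0.9 0.  0.4]
[ 0.4 -3.9  1.3]
[-0.4 -3.8 -0.1]
[-0.6 -3.8 -0.1]
[-0.9 -3.7 -0.1]
[-1.2 -3.7 -0.1]
```

```bash
python3 -m creep '[0,0,0,0,0,0, 0,0,0,0,0,0]'; python3 -m creep '[0,0,0,0,0,0, 0,0,0,0,0,0, 0,0,0,0,0,0, 0,0,0,0,0,0]' 46; python3 -m creep '[0,0,-15,0,0,0, 0,0,-30,0,0,0, 0,0,-30,0,0,0, 0,0,-30,0,0,0, 0,0,0,0,0,0]'; python3 need.py .5745 .0068 .24 90;python3 -c "
from plant import *
import cv2
for c in ('wrist','scene','top'):
  d=snapshot(c);cv2.imwrite('pics/e_%s.png'%c,d['color'][:,:,::-1])
  if c=='wrist':print(d['extrinsics'].tolist())"
```

```text
clock: 10.45
tool_pos: [0.5214, -0.1417, 0.1175]
eef_rot: [-0.005, 1.0, 0.009, 0.0]
contact_force: [-0.0, -0.9, -0.6]
opening: 0.238
clock: 10.78
tool_pos: [0.5209, -0.1448, 0.1174]
eef_rot: [-0.004, 1.0, 0.007, 0.0]
contact_force: [-0.8, 0.1, 0.6]
opening: 0.515
clock: 11.2
tool_pos: [0.5188, -0.1482, 0.2244]
eef_rot: [-0.003, 1.0, 0.007, -0.003]
contact_force: [1.0, 0.3, 1.2]
opening: 0.522
clock 11.2 pos [ 0.5188 -0.1482  0.2244] shift mm [-56.3 154.9 -13.8] turn deg [ 0.31 -0.92 90.29] F [1.  0.3 1.2] q7 1.58 open 46.0
[[-0.006067769117830892, 0.999892457701269, 0.013351225039328991, 0.1487726895721035], [0.9593516515395499, 0.002053550177985648, 0.2822059383145692, -0.5401403320002529], [0.2821481718286912, 0.014520880268930076, -0.9592609411260028, 0.26262357795080277], [0.0, 0.0, 0.0, 1.0]]
```

View pics/e_wrist.png

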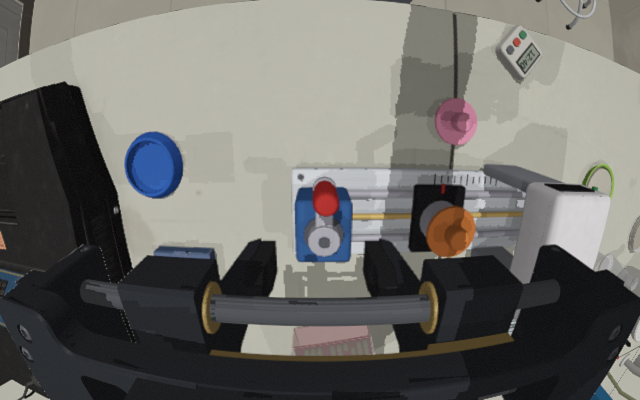

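View pics/e_scene.png

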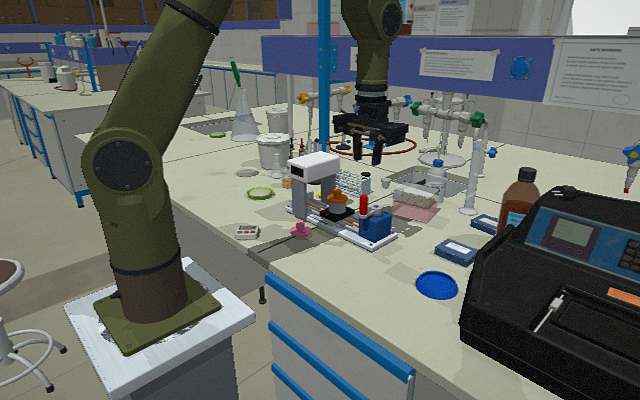

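View pics/e_top.png

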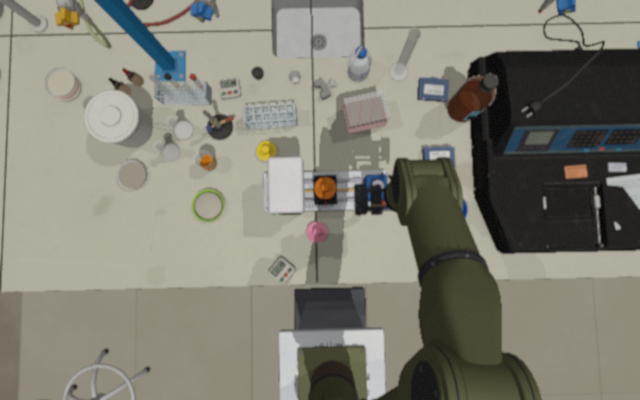

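```bash
python3 - <<'E'
import cv2
b=cv2.imread("pics/e_wrist.png")
cv2.imwrite("pics/e2.png",cv2.resize(b[170:270,400:500],None,fx=5,fy=5,interpolation=cv2.INTER_CUBIC))
b=cv2.imread("pics/e_top.png")
cv2.imwrite("pics/e3.png",cv2.resize(b[150:220,255:355],None,fx=6,fy=6,interpolation=cv2.INTER_CUBIC))
E
```

```text
(no output)
```

View pics/e2.png

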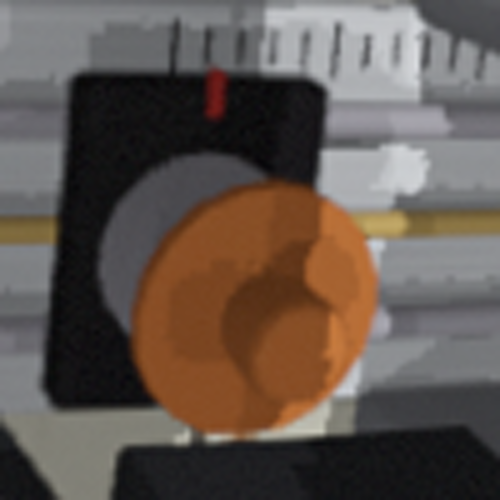

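View pics/e3.png

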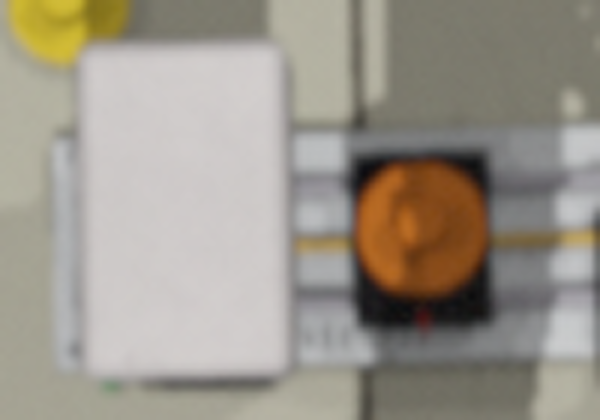

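```bash
python3 - <<'E'
from h import *
X=[[-0.006067769117830892, 0.999892457701269, 0.013351225039328991, 0.1487726895721035], [0.9593516515395499, 0.002053550177985648, 0.2822059383145692, -0.5401403320002529], [0.2821481718286912, 0.014520880268930076, -0.9592609411260028, 0.26262357795080277]]
print(wback(X,unc(256,308,5,400,170),.092),wback(X,unc(298,345,5,400,170),.116),back("top",unc(423,228,6,255,150),.092))
E
```

```text
[0.57277481 0.0054148  0.092     ] [0.57194427 0.00524765 0.116     ] [0.57463327 0.00723563 0.092     ]
```

```bash
python3 -m creep '[0,0,-10,0,0,7, 0,0,-10,0,0,7, 0,0,0,0,0,7, 0,0,0,0,0,7, 0,0,0,0,0,7]'; python3 -m creep '[0,0,0,0,0,7, 0,0,0,0,0,7, 0,0,0,0,0,7, 0,0,0,0,0,7, 0,0,0,0,0,7]' 50; python3 need.py .574 .0063 .24 90
```

```text
clock: 11.77
tool_pos: [0.5094, -0.148, 0.2319]
eef_rot: [0.306, 0.952, 0.004, -0.018]
contact_force: [0.6, 0.3, 0.4]
opening: 0.521
clock: 12.18
tool_pos: [0.5031, -0.1476, 0.2231]
eef_rot: [0.583, 0.812, -0.007, -0.026]
contact_force: [0.4, 0.6, -0.1]
opening: 0.566
clock 12.18 pos [ 0.5031 -0.1476  0.2231] shift mm [123.8 115.7 -17.5] turn deg [-2.67 -1.58 18.62] F [ 0.4  0.6 -0.1] q7 0.6 open 49.9
```

```bash
python3 -m creep '[10,10,-10,-1.5,-0.8,6.5, 20,10,-5,-1.2,-0.8,6.5, 25,10,0,0,0,4, 20,10,0,0,0,0, 0,0,0,0,0,0]'; python3 need.py .574 .0063 .24 90
```

```text
clock: 12.6
tool_pos: [0.5278, -0.0673, 0.2294]
eef_rot: [0.707, 0.707, -0.006, -0.005]
contact_force: [-0.4, 0.7, 0.1]
opening: 0.567
clock 12.6 pos [ 0.5278 -0.0673  0.2294] shift mm [ 73.6  46.  -11.4] turn deg [-0.87  0.09  0.03] F [-0.4  0.7  0.1] q7 0.18 open 50.0
```

```bash
python3 -m creep '[20,12,-4,-0.8,0,0, 25,16,-4,0,0,0, 18,12,0,0,0,0, 0,0,0,0,0,0, 0,0,0,0,0,0]'; python3 need.py .574 .0063 .101 90;python3 -c "
from plant import *
import cv2
for c in ('wrist',):
  d=snapshot(c);cv2.imwrite('pics/f_%s.png'%c,d['color'][:,:,::-1])
  if c=='wrist':print(d['extrinsics'].tolist())"
```

```text
clock: 13.02
tool_pos: [0.5631, -0.0051, 0.2291]
eef_rot: [0.707, 0.707, -0.009, -0.004]
contact_force: [-0.2, -0.7, -0.3]
opening: 0.565
clock 13.02 pos [ 0.5631 -0.0051  0.2291] shift mm [ 12.4  13.2 127.8] turn deg [-1.01  0.44  0.02] F [-0.2 -0.7 -0.3] q7 0.07 open 49.8
[[0.9998469953906476, 0.0013679047193273896, -0.017438883134414676, -0.5585490667176475], [0.006470113147786308, -0.9551544115454774, 0.2960374769198494, -0.05671872824214222], [-0.01625187509648573, -0.29610501336838996, -0.9550171190161758, 0.4176580133193414], [0.0, 0.0, 0.0, 1.0]]
```

View pics/f_wrist.png

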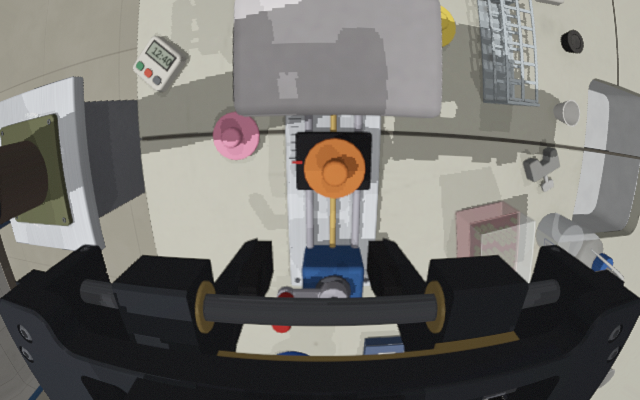

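```bash
python3 - <<'E'
import cv2
from h import *
b=cv2.imread("pics/f_wrist.png")
cv2.imwrite("pics/f2.png",cv2.resize(b[120:210,285:385],None,fx=5,fy=5,interpolation=cv2.INTER_CUBIC))
X=[[0.9998469953906476, 0.0013679047193273896, -0.017438883134414676, -0.5585490667176475], [0.006470113147786308, -0.9551544115454774, 0.2960374769198494, -0.05671872824214222], [-0.01625187509648573, -0.29610501336838996, -0.9550171190161758, 0.4176580133193414]]
print(wback(X,(335,173),.116),wback(X,(334,166),.092))
E
python3 -m creep '[4,5,20,-1,0.4,0, 6,6,25,0,0,0, 2,2,15,0,0,0, 0,0,0,0,0,0]'; python3 need.py .574 .0063 .097 90
```

```text
[0.57527557 0.00821629 0.116     ] [0.57495004 0.01045815 0.092     ]
clock: 13.4
tool_pos: [0.5728, -0.0011, 0.1661]
eef_rot: [0.71, 0.704, -0.003, 0.001]
contact_force: [-0.1, -0.0, 0.3]
opening: 0.567
clock 13.4 pos [ 0.5728 -0.0011  0.1661] shift mm [ 7.8  1.3 69.1] turn deg [-0.13  0.28 -0.46] F [-0.1 -0.   0.3] q7 0.08 open 50.0
```

View pics/f2.png

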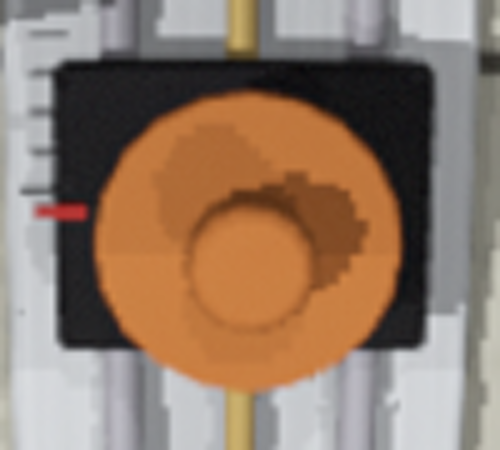

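```bash
python3 -m creep '[6,1,10,0,0,0, 3,0.5,20,0,0,0, 0,0,20,0,0,0, 0,0,5,0,0,0, 0,0,0,0,0,0]'; python3 need.py .5748 .0075 .097 90
```

```text
clock: 13.82
tool_pos: [0.5731, 0.0019, 0.1101]
eef_rot: [0.713, 0.701, -0.004, 0.002]
contact_force: [-1.0, -0.2, -0.2]
opening: 0.569
clock 13.82 pos [0.5731 0.0019 0.1101] shift mm [ 5.8  1.6 13.1] turn deg [-0.11  0.48 -0.91] F [-1.  -0.2 -0.2] q7 0.08 open 50.2
```

```bash
python3 -m creep '[5,1.5,3,0,0.4,-0.9, 1,0.5,5,0,0,0, 0,0,3,0,0,0, 0,0,0,0,0,0]'; python3 need.py .5748 .0075 .097 90
```

```text
clock: 14.15
tool_pos: [0.577, 0.0073, 0.1011]
eef_rot: [0.707, 0.707, 0.0, 0.001]
contact_force: [-0.1, 0.1, 1.1]
opening: 0.57
clock 14.15 pos [0.577  0.0073 0.1011] shift mm [ 0.2 -2.2  4.1] turn deg [0.14 0.06 0.  ] F [-0.1  0.1  1.1] q7 0.09 open 50.2
```

```bash
python3 -m creep '[0,-2,3,0,0,0, 0,0,1,0,0,0, 0,0,0,0,0,0]'; python3 need.py .5748 .0075 .097 90; python3 -m creep '[0,0,0,0,0,0, 0,0,0,0,0,0, 0,0,0,0,0,0, 0,0,0,0,0,0, 0,0,0,0,0,0]' 10 20; python3 need.py .5748 .0075 .097 90
```

```text
clock: 14.4
tool_pos: [0.5757, 0.0074, 0.0979]
eef_rot: [0.707, 0.707, 0.001, 0.002]
contact_force: [-0.4, 0.2, -0.2]
opening: 0.568
clock 14.4 pos [0.5757 0.0074 0.0979] shift mm [ 0.1 -0.9  0.9] turn deg [0.27 0.05 0.01] F [-0.4  0.2 -0.2] q7 0.09 open 50.0
clock: 14.82
tool_pos: [0.576, 0.0073, 0.0984]
eef_rot: [0.707, 0.707, 0.002, 0.002]
contact_force: [-0.6, 0.5, -0.5]
opening: 0.215
clock 14.82 pos [0.576  0.0073 0.0984] shift mm [ 0.2 -1.2  1.4] turn deg [0.32 0.06 0.  ] F [-0.6  0.5 -0.5] q7 0.09 open 18.9
```

```bash
python3 -m creep '[0,0,0,0,0,0]'; python3 -c "
from plant import *
import cv2
for c in ('wrist','scene'):
  d=snapshot(c);im=d['color'][:,:,::-1]
  cv2.imwrite('pics/g_%s.png'%c,cv2.resize(im[150:260,270:420],None,fx=4,fy=4) if c=='scene' else im)"
```

```text
clock: 14.9
tool_pos: [0.576, 0.0073, 0.0984]
eef_rot: [0.707, 0.707, 0.002, 0.002]
contact_force: [0.4, -0.1, 0.3]
opening: 0.138
```

View pics/g_wrist.png

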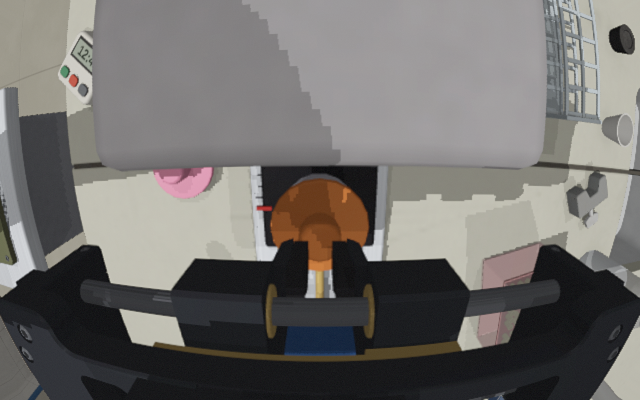

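View pics/g_scene.png

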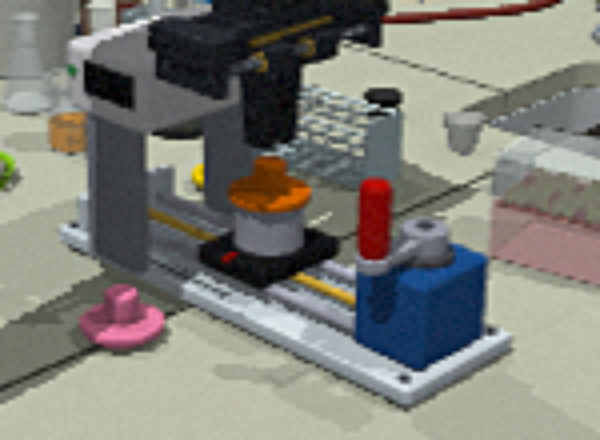

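```bash
python3 - <<'E'
from h import *
from plant import *
import cv2
print([unc(0,0,1,270,150)])
for p in [(.576,.0073,.0984),(.5745,.0068,.116),(.5745,.0068,.092),(.5745,.0068,.077)]:
    u=proj("scene",p); print(p,u.round(1),((u-[270,150])*4).round(0))
d=snapshot('wrist');X=d['extrinsics']
for p in [(.576,.0073,.0984),(.5745,.0068,.116),(.5745,.0068,.092)]:
    q=X[:3,:3]@np.array(p)+X[:3,3]; r=np.hypot(q[0],q[1]);th=np.arctan2(r,q[2]); print(np.array([319.7,200.7])+309.7*th*q[:2]/r)
cv2.imwrite('pics/g2.png',cv2.resize(d['color'][160:320,240:400,::-1],None,fx=3.7,fy=3.7))
E
```

```text
[(270.0, 150.0)]
(0.576, 0.0073, 0.0984) [336.9 194.9] [268. 180.]
(0.5745, 0.0068, 0.116) [336.8 189.8] [267. 159.]
(0.5745, 0.0068, 0.092) [336.7 197. ] [267. 188.]
(0.5745, 0.0068, 0.077) [336.6 201.5] [266. 206.]
[320.43779948 232.3236985 ]
[318.04260607 245.06025777]
[318.01076853 229.19258573]
```

View pics/g2.png

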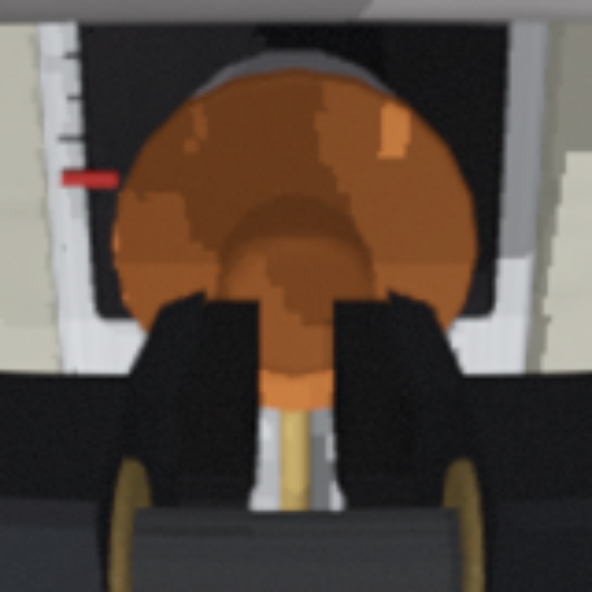

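```bash
python3 -m creep '[0,-1,0,0,0,0, 0,0,0,0,0,0, 0,0,0,0,0,0, 0,0,0,0,0,0, 0,0,0,0,0,0]' 50 20; python3 need.py .5748 .0075 .082 90; python3 -m creep '[0,0,4,0,0,0, 0,0,3,0,0,0, 0,0,0,0,0,0]'; python3 need.py .5748 .0075 .082 90
```

```text
clock: 15.47
tool_pos: [0.5748, 0.0073, 0.0984]
eef_rot: [0.707, 0.707, 0.002, 0.002]
contact_force: [-0.0, -0.2, -0.7]
opening: 0.468
clock 15.47 pos [0.5748 0.0073 0.0984] shift mm [ 0.2 -0.1 16.4] turn deg [0.31 0.06 0.  ] F [-0.  -0.2 -0.7] q7 0.09 open 41.2
clock: 15.72
tool_pos: [0.575, 0.0073, 0.0908]
eef_rot: [0.707, 0.707, 0.002, 0.002]
contact_force: [0.3, -0.2, 0.3]
opening: 0.563
clock 15.72 pos [0.575  0.0073 0.0908] shift mm [ 0.2 -0.2  8.8] turn deg [0.33 0.05 0.  ] F [ 0.3 -0.2  0.3] q7 0.09 open 49.6
```

```bash
python3 -m creep '[0,0,3,0,0,0, 0,0,3,0,0,0, 0,0,1,0,0,0, 0,0,0,0,0,0]'; python3 need.py .5748 .0075 .082 90;python3 -c "
from plant import *
import cv2
for c in ('wrist','scene'):
  d=snapshot(c);im=d['color'][:,:,::-1]
  cv2.imwrite('pics/h_%s.png'%c,cv2.resize(im[150:260,270:420],None,fx=4,fy=4) if c=='scene' else im)"
```

```text
clock: 16.05
tool_pos: [0.5747, 0.0073, 0.0825]
eef_rot: [0.707, 0.707, 0.001, 0.002]
contact_force: [-0.0, 0.0, 1.3]
opening: 0.567
clock 16.05 pos [0.5747 0.0073 0.0825] shift mm [0.2 0.1 0.5] turn deg [0.28 0.06 0.  ] F [-0.   0.   1.3] q7 0.1 open 49.9
```

View pics/h_scene.png

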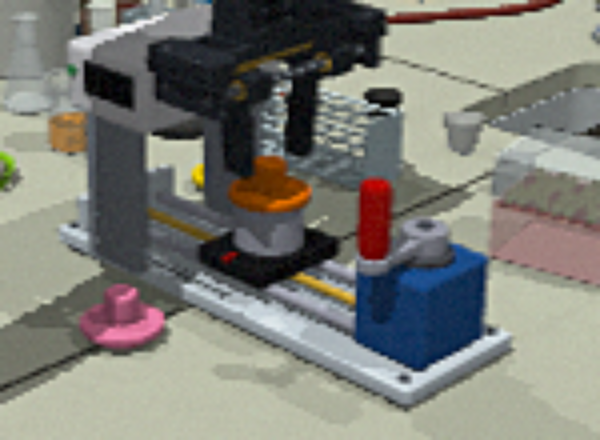

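View pics/h_wrist.png

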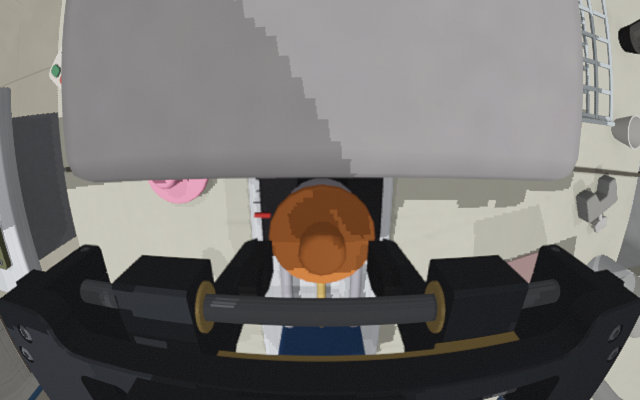

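```bash
python3 - <<'E'
from h import *
for z in (.083,.092,.1,.11):
  for x in (.541,.608):
    print(z,x,((proj("scene",(x,.0073,z))-[270,150])*4).round(0))
E
```

```text
0.083 0.541 [235. 211.]
0.083 0.608 [296. 187.]
0.092 0.541 [235. 200.]
0.092 0.608 [296. 176.]
0.1 0.541 [235. 190.]
0.1 0.608 [296. 167.]
0.11 0.541 [235. 178.]
0.11 0.608 [297. 155.]
```

```bash
python3 -m creep '[0,0,3,0,0,0, 0,0,3,0,0,0, 0,0,2,0,0,0, 0,0,0,0,0,0]'; python3 need.py .5748 .0075 .072 90;python3 -c "
from plant import *
import cv2
for c in ('wrist','scene'):
  d=snapshot(c);im=d['color'][:,:,::-1]
  cv2.imwrite('pics/i_%s.png'%c,cv2.resize(im[150:260,270:420],None,fx=5,fy=5) if c=='scene' else im)"
```

```text
clock: 16.48
tool_pos: [0.5752, 0.0073, 0.0743]
eef_rot: [0.707, 0.707, 0.002, 0.002]
contact_force: [-0.8, -0.1, -0.9]
opening: 0.564
clock 16.48 pos [0.5752 0.0073 0.0743] shift mm [ 0.2 -0.4  2.3] turn deg [0.35 0.06 0.  ] F [-0.8 -0.1 -0.9] q7 0.1 open 49.7
```

View pics/i_scene.png

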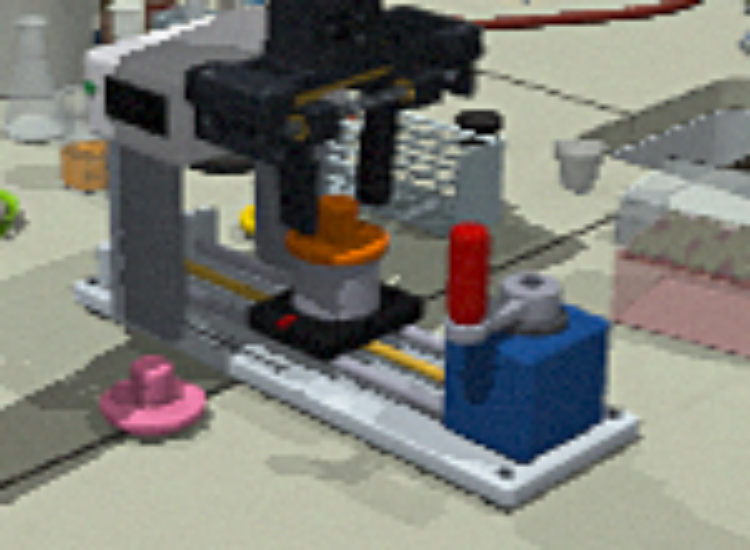

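```bash
python3 -m creep '[0,0,3,0,0,0, 0,0,2.5,0,0,0, 0,0,1,0,0,0, 0,0,0,0,0,0]'; python3 need.py .5748 .0075 .072 90; python3 -m creep '[0,0,0,0,0,0, 0,0,0,0,0,0, 0,0,0,0,0,0, 0,0,0,0,0,0, 0,0,0,0,0,0]' 10 20; python3 -m creep '[0,0,0,0,0,0, 0,0,0,0,0,0]'; python3 -c "
from plant import *
import cv2
for c in ('wrist','scene'):
  d=snapshot(c);im=d['color'][:,:,::-1]
  cv2.imwrite('pics/j_%s.png'%c,cv2.resize(im[150:260,270:420],None,fx=5,fy=5) if c=='scene' else im)"
```

```text
clock: 16.92
tool_pos: [0.5757, 0.0073, 0.0677]
eef_rot: [0.707, 0.707, 0.002, 0.003]
contact_force: [0.2, 0.3, 0.2]
opening: 0.565
clock 16.92 pos [0.5757 0.0073 0.0677] shift mm [ 0.2 -0.9 -4.3] turn deg [ 0.4   0.05 -0.  ] F [0.2 0.3 0.2] q7 0.1 open 49.8
clock: 17.33
tool_pos: [0.5757, 0.0073, 0.0676]
eef_rot: [0.707, 0.707, 0.002, 0.003]
contact_force: [-0.3, 0.1, -0.4]
opening: 0.281
clock: 17.5
tool_pos: [0.5756, 0.0073, 0.0676]
eef_rot: [0.707, 0.707, 0.002, 0.003]
contact_force: [-0.3, -0.5, -0.4]
opening: 0.282
```

View pics/j_scene.png

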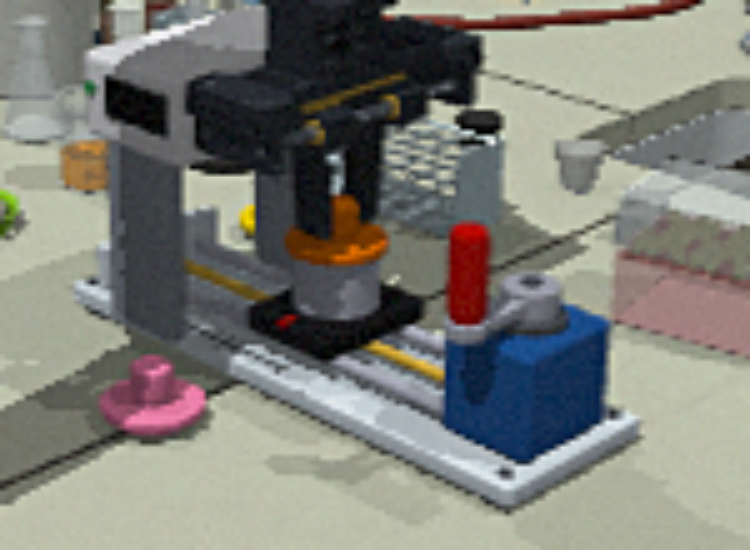

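View pics/j_wrist.png

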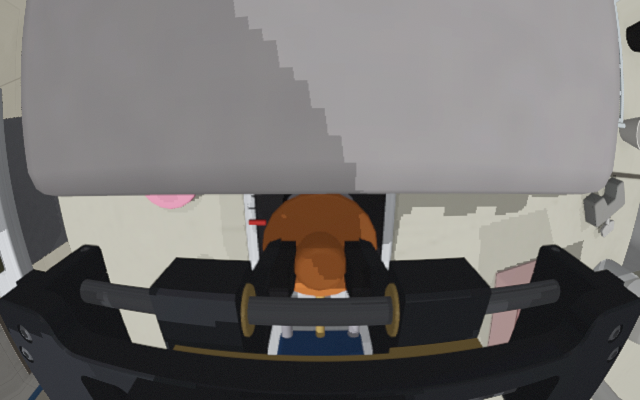

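```bash
python3 -m creep '[0,0,-4,0,0,0, 0,0,-8,0,0,0, 0,0,-12,0,0,0, 0,0,-16,0,0,0, 0,0,0,0,0,0]' - 25; python3 need.py .5748 .0075 .2 90; python3 -c "
from plant import *
import cv2
for c in ('scene',):
  d=snapshot(c);im=d['color'][:,:,::-1]
  cv2.imwrite('pics/k_%s.png'%c,cv2.resize(im[130:260,270:420],None,fx=4,fy=4) if c=='scene' else im)"
```

```text
clock: 18.02
tool_pos: [0.5747, 0.0072, 0.1101]
eef_rot: [0.707, 0.707, 0.001, 0.002]
contact_force: [0.1, -0.9, -0.8]
opening: 0.28
clock 18.02 pos [0.5747 0.0072 0.1101] shift mm [  0.2   0.5 -89.9] turn deg [ 0.3   0.06 -0.01] F [ 0.1 -0.9 -0.8] q7 0.09 open 24.7
```

View pics/k_scene.png

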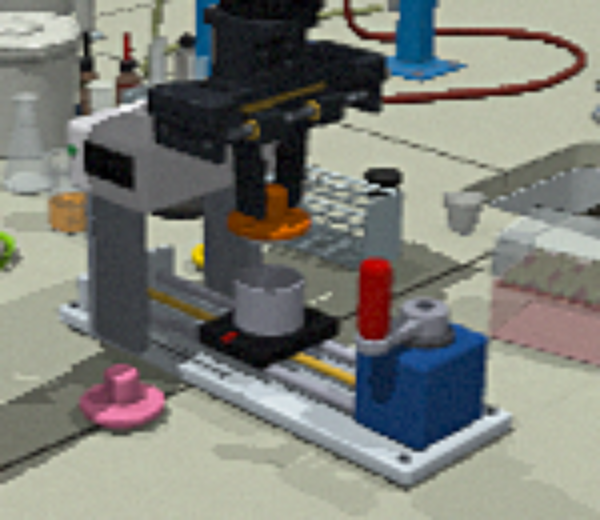

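Cap lifted cleanly, upright. Up and over.

```bash
python3 -m creep '[0,0,-20,0,0,0, 0,0,-25,0,0,0, 0,0,-25,0,0,0, -5,0,-15,0,0,0, -15,-2,0,0,0,0]'; python3 need.py .509 -.381 .2 90
```

```text
clock: 18.48
tool_pos: [0.5695, -0.0086, 0.1938]
eef_rot: [0.705, 0.709, -0.001, -0.002]
contact_force: [0.3, 0.0, -1.0]
opening: 0.279
clock 18.48 pos [ 0.5695 -0.0086  0.1938] shift mm [-372.1  -62.8   -6.5] turn deg [-0.19 -0.09  0.35] F [ 0.3  0.  -1. ] q7 0.1 open 24.6
```

```bash
python3 -m creep '[-22,-3,-3,0,0,0, -28,-5,-3,0,0,0, -30,-5,0,0,0,0, -30,-5,0,0,0,0, -30,-5,0,0,0,0]'; python3 need.py .509 -.381 .2 90;python3 -m creep '[-30,-5,-1,0,0,0, -30,-5,-1,0,0,0, -30,-5,0,0,0,0, -30,-5,0,0,0,0, -20,-5,0,0,0,0]'; python3 need.py .509 -.381 .2 90
```

```text
clock: 18.9
tool_pos: [0.5481, -0.1458, 0.1983]
eef_rot: [0.7, 0.714, 0.001, -0.003]
contact_force: [0.4, -0.1, 0.1]
opening: 0.281
clock 18.9 pos [ 0.5481 -0.1458  0.1983] shift mm [-234.3  -43.8   -3.2] turn deg [-0.17 -0.38  1.16] F [ 0.4 -0.1  0.1] q7 0.34 open 24.8
clock: 19.32
tool_pos: [0.5214, -0.2945, 0.196]
eef_rot: [0.7, 0.714, -0.0, -0.005]
contact_force: [0.6, -0.9, -0.5]
opening: 0.28
clock 19.32 pos [ 0.5214 -0.2945  0.196 ] shift mm [-86.2 -14.   -4.5] turn deg [-0.46 -0.42  1.07] F [ 0.6 -0.9 -0.5] q7 0.57 open 24.6
```

```bash
python3 -m creep '[-26,-4,0,-0.4,-0.4,1, -26,-4,0,0,0,0, -18,-3,0,0,0,0, -3,0,0,0,0,0, 0,0,0,0,0,0]'; python3 need.py .509 -.381 .1 90;python3 -c "
from plant import *
import cv2
for c in ('wrist','scene','top'):
  d=snapshot(c);im=d['color'][:,:,::-1]
  cv2.imwrite('pics/l_%s.png'%c,im)
  if c=='wrist':print(d['extrinsics'].tolist())"
```

```text
clock: 19.73
tool_pos: [0.5045, -0.3768, 0.1916]
eef_rot: [0.71, 0.704, -0.003, -0.002]
contact_force: [0.1, 0.6, -1.3]
opening: 0.28
clock 19.73 pos [ 0.5045 -0.3768  0.1916] shift mm [-4.1  5.2 91.6] turn deg [-0.41  0.01 -0.55] F [ 0.1  0.6 -1.3] q7 0.66 open 24.6
[[0.9999394092297034, -0.00847677820362273, -0.0070229695030641455, -0.5058238833419043], [-0.006085919577679179, -0.9573187804449182, 0.288970092207396, -0.39346085073407305], [-0.009172755978897707, -0.28890984205932385, -0.9573123647530155, 0.27042786004661756], [0.0, 0.0, 0.0, 1.0]]
```

View pics/l_scene.png

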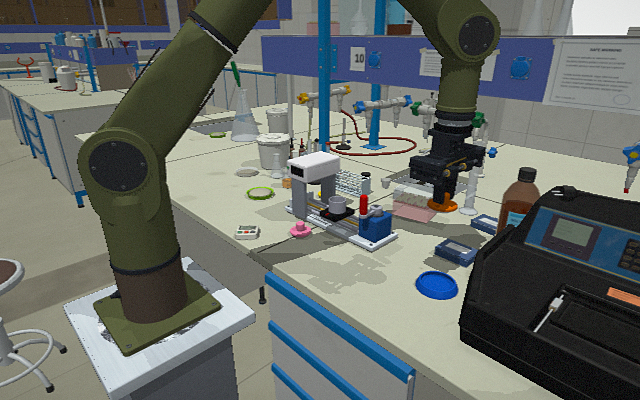

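View pics/l_wrist.png

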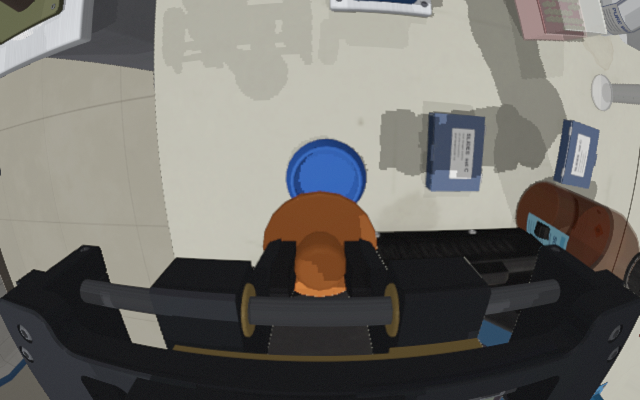

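View pics/l_top.png

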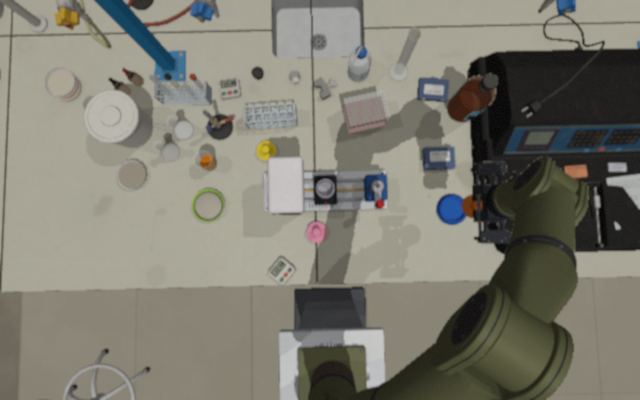

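```bash
python3 - <<'E'
from h import *
X0=[[0.01730807,0.99981377,0.00853562,0.14385223],[0.95428521,-0.01906646,0.29828879,-0.55188751],[0.29839598,0.00298261,-0.9544375,0.28095304]]
for uv in [(135,220),(112,165),(97,110),(80,88)]:
  for z in (0,.06,.12): print("w",uv,z,wback(X0,uv,z).round(3))
for uv in [(473,240),(472,180),(500,250)]:
  for z in (0,.06,.12,.18): print("t",uv,z,back("top",uv,z).round(3))
for uv in [(478,262),(462,310),(459,333)]:
  for z in (0,.06,.12): print("s",uv,z,back("scene",uv,z).round(3))
print(proj("top",(.5045,-.377,.21)),proj("top",(.509,-.381,.018)),proj("top",(.509,-.381,.0)))
E
python3 - <<'E'
import cv2
b=cv2.imread("pics/e_scene.png")
cv2.imwrite("pics/l2.png",cv2.resize(b[180:400,400:640],None,fx=3,fy=2.7))
E
```

```text
w (135, 220) 0 [ 0.603 -0.467  0.   ]
w (135, 220) 0.06 [ 0.581 -0.423  0.06 ]
w (135, 220) 0.12 [ 0.558 -0.38   0.12 ]
w (112, 165) 0 [ 0.507 -0.496  0.   ]
w (112, 165) 0.06 [ 0.497 -0.449  0.06 ]
w (112, 165) 0.12 [ 0.488 -0.401  0.12 ]
w (97, 110) 0 [ 0.412 -0.517  0.   ]
w (97, 110) 0.06 [ 0.416 -0.467  0.06 ]
w (97, 110) 0.12 [ 0.42  -0.416  0.12 ]
w (80, 88) 0 [ 0.368 -0.555 -0.   ]
w (80, 88) 0.06 [ 0.378 -0.5    0.06 ]
w (80, 88) 0.12 [ 0.388 -0.444  0.12 ]
t (473, 240) 0 [ 0.412 -0.448  0.   ]
t (473, 240) 0.06 [ 0.413 -0.425  0.06 ]
t (473, 240) 0.12 [ 0.415 -0.403  0.12 ]
t (473, 240) 0.18 [ 0.416 -0.381  0.18 ]
t (472, 180) 0 [ 0.599 -0.455  0.   ]
t (472, 180) 0.06 [ 0.591 -0.432  0.06 ]
t (472, 180) 0.12 [ 0.584 -0.409  0.12 ]
t (472, 180) 0.18 [ 0.576 -0.386  0.18 ]
t (500, 250) 0 [ 0.379 -0.53   0.   ]
t (500, 250) 0.06 [ 0.382 -0.503  0.06 ]
t (500, 250) 0.12 [ 0.385 -0.477  0.12 ]
t (500, 250) 0.18 [ 0.388 -0.451  0.18 ]
s (478, 262) 0 [ 0.684 -0.405  0.   ]
s (478, 262) 0.06 [ 0.587 -0.442  0.06 ]
s (478, 262) 0.12 [ 0.491 -0.479  0.12 ]
s (462, 310) 0 [ 0.476 -0.47   0.   ]
s (462, 310) 0.06 [ 0.402 -0.5    0.06 ]
s (462, 310) 0.12 [ 0.328 -0.53   0.12 ]
s (459, 333) 0 [ 0.407 -0.5    0.   ]
s (459, 333) 0.06 [ 0.34  -0.527  0.06 ]
s (459, 333) 0.12 [ 0.273 -0.554  0.12 ]
[474.10588911 205.85611991] [451.85209086 208.77229881] [450.01011021 209.13643561]
```

View pics/l2.png

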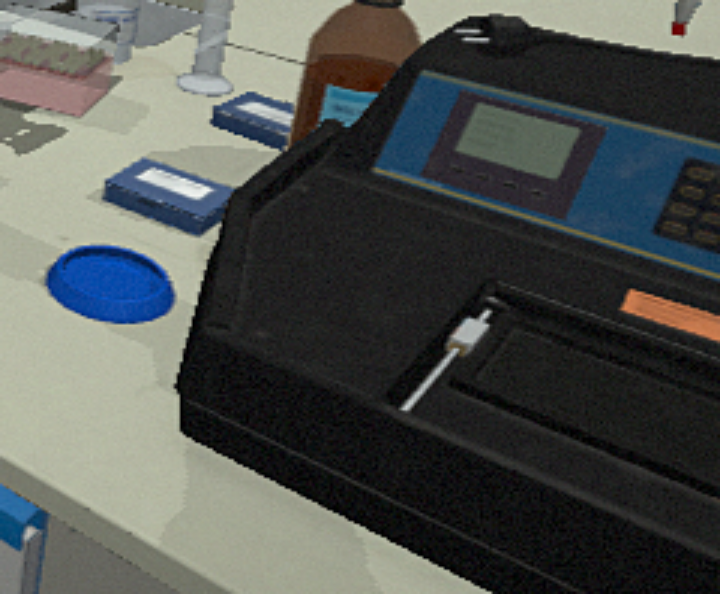

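```bash
python3 - <<'E'
import cv2
b=cv2.imread("pics/l_wrist.png")
cv2.imwrite("pics/l3.png",cv2.resize(b[125:225,260:390],None,fx=5.5,fy=5.5,interpolation=cv2.INTER_CUBIC))
E
```

```text
(no output)
```

View pics/l3.png

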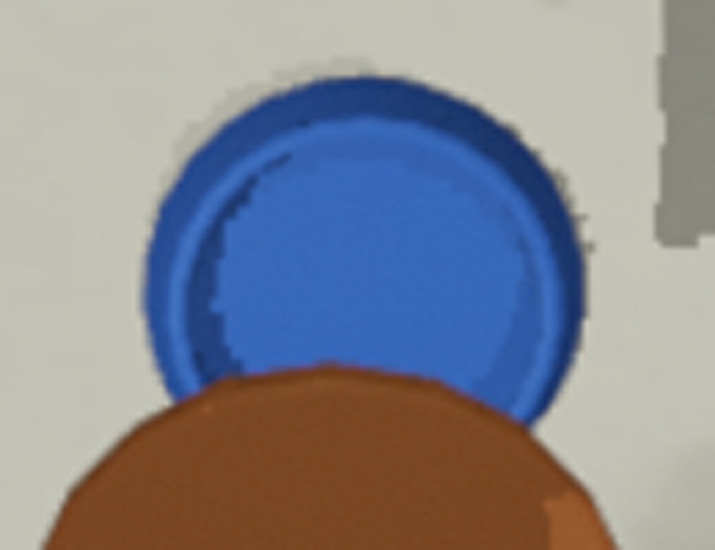

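```bash
python3 - <<'E'
from h import *
X=[[0.9999394092297034, -0.00847677820362273, -0.0070229695030641455, -0.5058238833419043], [-0.006085919577679179, -0.9573187804449182, 0.288970092207396, -0.39346085073407305], [-0.009172755978897707, -0.28890984205932385, -0.9573123647530155, 0.27042786004661756]]
g=lambda u,v,z:wback(X,unc(u,v,5.5,260,125),z).round(4)
print(g(143,295,0),g(586,295,0),g(365,75,0))
print(g(185,305,.018),g(545,305,.018),g(365,128,.018),g(365,117,.018))
E
```

```text
[ 0.4608 -0.3851  0.    ] [ 0.5596 -0.3857  0.    ] [ 0.5104 -0.3367  0.    ]
[ 0.4719 -0.3834  0.018 ] [ 0.5482 -0.3838  0.018 ] [ 0.5102 -0.3461  0.018 ] [ 0.5102 -0.3438  0.018 ]
```

```bash
python3 -m creep '[-3,2,15,-0.4,0,-0.5, -2,2,25,0,0,0, -1,1,25,0,0,0, 0,0,15,0,0,0, 0,0,0,0,0,0]'; python3 need.py .5097 -.383 .05 90
```

```text
clock: 20.3
tool_pos: [0.518, -0.3701, 0.1115]
eef_rot: [0.701, 0.713, 0.004, 0.001]
contact_force: [0.3, -0.1, -0.9]
opening: 0.281
clock 20.3 pos [ 0.518  -0.3701  0.1115] shift mm [-13.1  -9.   61.3] turn deg [ 0.45 -0.27  0.97] F [ 0.3 -0.1 -0.9] q7 0.69 open 24.8
```

```bash
python3 -m creep '[-8,-6,5,0.4,-0.2,0.9, -4,-3,10,0,0,0, 0,0,10,0,0,0, 0,0,0,0,0,0]'; python3 need.py .5097 -.383 .03 90
```

```text
clock: 20.63
tool_pos: [0.5115, -0.3797, 0.0864]
eef_rot: [0.705, 0.709, 0.002, 0.001]
contact_force: [-0.3, 0.6, -1.0]
opening: 0.285
clock 20.63 pos [ 0.5115 -0.3797  0.0864] shift mm [-3.4 -1.9 56.4] turn deg [ 0.17 -0.08  0.31] F [-0.3  0.6 -1. ] q7 0.69 open 25.1
```

```bash
python3 -m creep '[-3,-2,8,0.2,0,0.3, -1,0,12,0,0,0, 0,0,12,0,0,0, 0,0,5,0,0,0, 0,0,0,0,0,0]'; python3 need.py .5097 -.383 .03 90; python3 -c "
from plant import *
import cv2
for c in ('wrist','scene'):
  d=snapshot(c);im=d['color'][:,:,::-1]
  cv2.imwrite('pics/m_%s.png'%c,cv2.resize(im[180:330,360:560],None,fx=3.6,fy=3.6) if c=='scene' else im)"
```

```text
clock: 21.05
tool_pos: [0.51, -0.3852, 0.0467]
eef_rot: [0.708, 0.707, 0.0, 0.001]
contact_force: [0.8, 0.2, -0.7]
opening: 0.28
clock 21.05 pos [ 0.51   -0.3852  0.0467] shift mm [ 2.2 -0.3 16.7] turn deg [ 0.08  0.01 -0.08] F [ 0.8  0.2 -0.7] q7 0.7 open 24.7
```

View pics/m_scene.png

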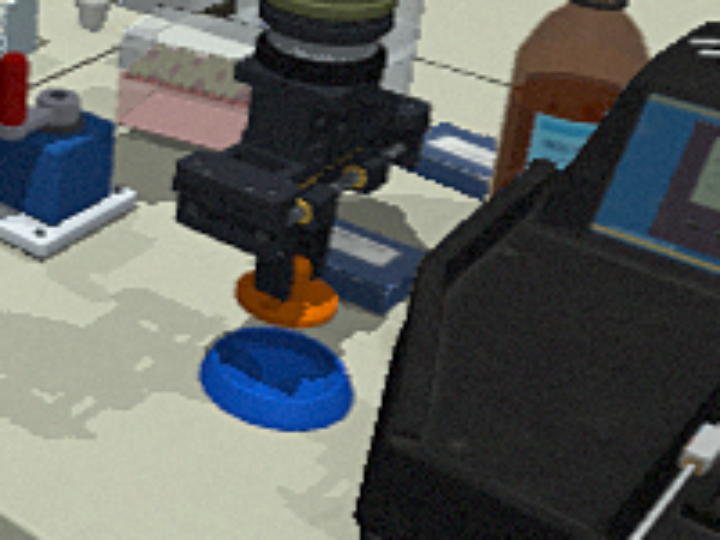

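View pics/m_wrist.png

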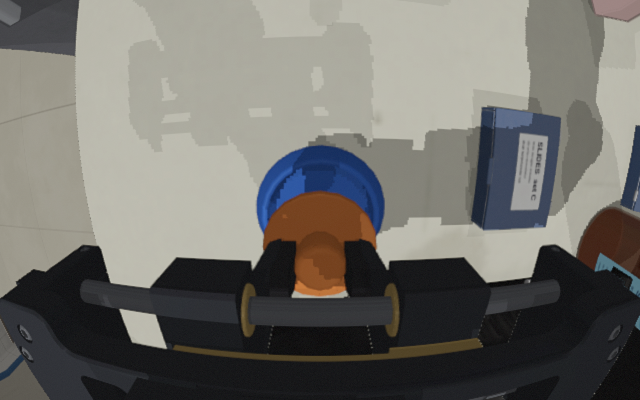

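```bash
python3 - <<'E'
from h import *
for p in [(.51,-.385,.069),(.51,-.385,.018),(.5097,-.380,.018)]: print(proj("scene",p).round(1),((proj("scene",p)-[360,180])*3.6).round(0))
E
```

```text
[439.  261.6] [285. 294.]
[436.5 280.1] [275. 360.]
[434.6 279.3] [268. 357.]
```

```bash
python3 -m creep '[0,0,8,0,0,0, 0,0,10,0,0,0, 0,0,8,0,0,0, 0,0,0,0,0,0]'; python3 need.py .5098 -.384 -.003 90; python3 -c "
from plant import *
import cv2
for c in ('wrist','scene'):
  d=snapshot(c);im=d['color'][:,:,::-1]
  cv2.imwrite('pics/n_%s.png'%c,cv2.resize(im[200:330,370:530],None,fx=4.5,fy=4.5) if c=='scene' else cv2.resize(im[120:320,220:420],None,fx=3,fy=3))"
```

```text
clock: 21.48
tool_pos: [0.5117, -0.3861, 0.0207]
eef_rot: [0.707, 0.707, 0.001, 0.003]
contact_force: [-0.3, 1.0, -0.6]
opening: 0.281
clock 21.48 pos [ 0.5117 -0.3861  0.0207] shift mm [ 2.1 -2.1 23.7] turn deg [ 0.29  0.15 -0.05] F [-0.3  1.  -0.6] q7 0.7 open 24.8
```

View pics/n_scene.png

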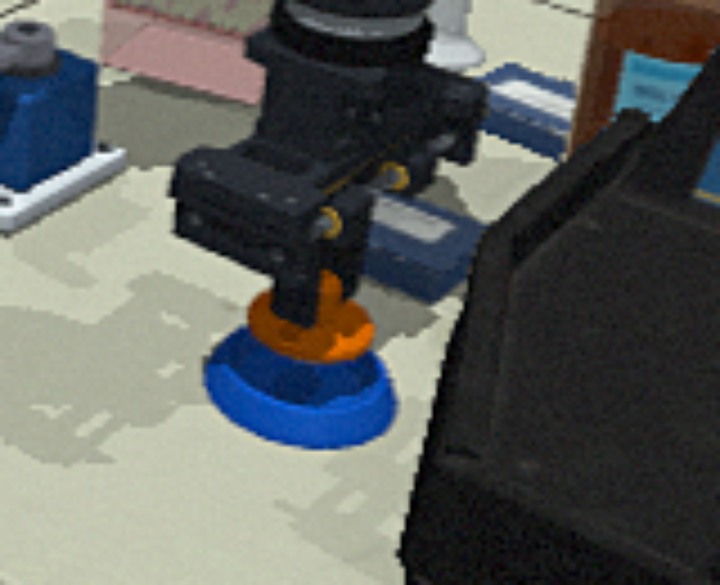

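View pics/n_wrist.png

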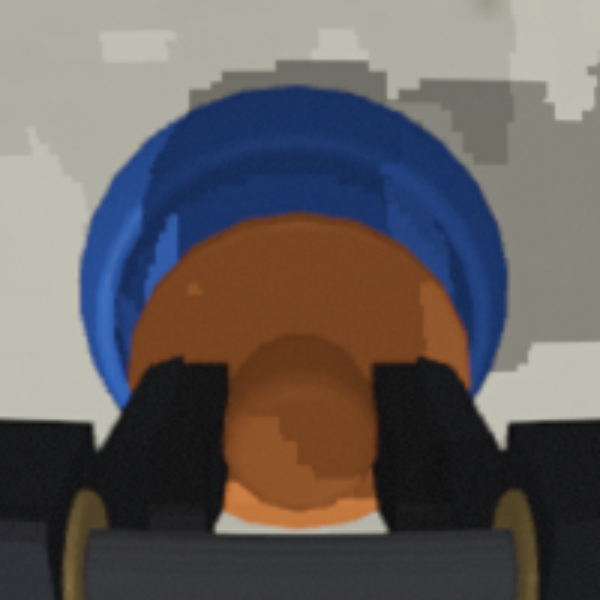

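```bash
python3 -m creep '[0,-1.5,6,0.2,0.1,0, 0,0,5,0,0,0, 0,0,3,0,0,0, 0,0,0,0,0,0]'; python3 need.py .5100 -.386 -.003 90; python3 -c "
from plant import *
import cv2
for c in ('wrist','scene'):
  d=snapshot(c);im=d['color'][:,:,::-1]
  cv2.imwrite('pics/o_%s.png'%c,cv2.resize(im[200:330,370:530],None,fx=4.5,fy=4.5) if c=='scene' else cv2.resize(im[120:320,220:420],None,fx=3,fy=3))"
```

```text
clock: 21.92
tool_pos: [0.5114, -0.3873, 0.0074]
eef_rot: [0.707, 0.707, 0.0, 0.002]
contact_force: [-0.1, 0.0, -0.4]
opening: 0.282
clock 21.92 pos [ 0.5114 -0.3873  0.0074] shift mm [ 1.3 -1.4 10.4] turn deg [ 0.22  0.16 -0.06] F [-0.1  0.  -0.4] q7 0.7 open 24.8
```

View pics/o_scene.png

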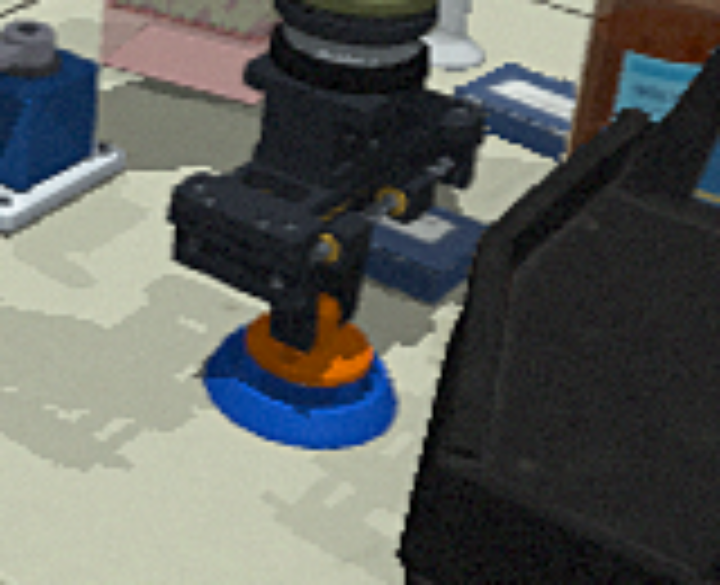

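View pics/o_wrist.png

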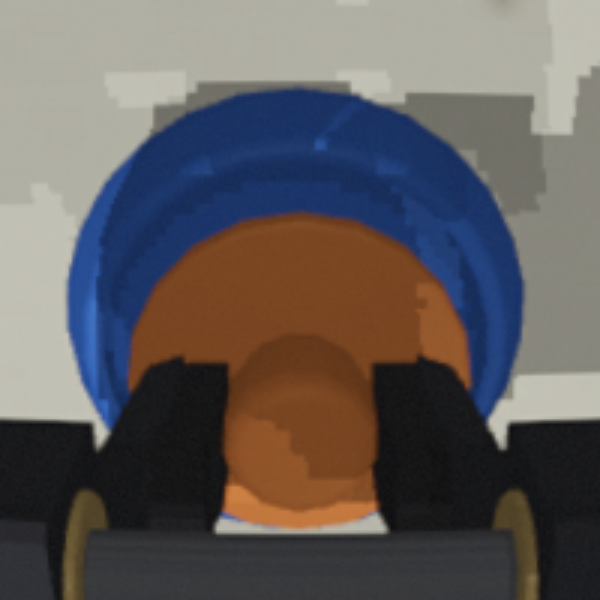

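```bash
python3 -m creep '[1,-1.5,3,0.2,0.1,0, 0,0,3,0,0,0, 0,0,2,0,0,0, 0,0,0,0,0,0]'; python3 need.py .5100 -.386 -.003 90;python3 -m creep '[0,0,2,0,0,0, 0,0,0,0,0,0]'; python3 need.py .5100 -.386 -.003 90
```

```text
clock: 22.35
tool_pos: [0.5105, -0.3866, -0.0002]
eef_rot: [0.707, 0.707, -0.0, 0.001]
contact_force: [-0.4, -0.4, -1.9]
opening: 0.283
clock 22.35 pos [ 5.105e-01 -3.866e-01 -2.000e-04] shift mm [ 0.7 -0.5  2.8] turn deg [ 0.1   0.12 -0.06] F [-0.4 -0.4 -1.9] q7 0.7 open 24.9
clock: 22.52
tool_pos: [0.5105, -0.3866, -0.0024]
eef_rot: [0.707, 0.707, -0.0, 0.001]
contact_force: [1.0, 0.5, -0.9]
opening: 0.281
clock 22.52 pos [ 0.5105 -0.3866 -0.0024] shift mm [ 0.6 -0.5  0.6] turn deg [ 0.1   0.12 -0.06] F [ 1.   0.5 -0.9] q7 0.7 open 24.7
```

```bash
python3 -m creep '[0,0,1,0,0,0, 0,0,0,0,0,0]'; python3 need.py .5100 -.386 -.003 90; python3 -c "
from plant import *
import cv2
for c in ('wrist','scene'):
  d=snapshot(c);im=d['color'][:,:,::-1]
  cv2.imwrite('pics/p_%s.png'%c,cv2.resize(im[200:330,370:530],None,fx=4.5,fy=4.5) if c=='scene' else cv2.resize(im[120:320,220:420],None,fx=3,fy=3))"
```

```text
clock: 22.68
tool_pos: [0.5108, -0.3869, -0.0032]
eef_rot: [0.707, 0.707, -0.0, 0.002]
contact_force: [0.0, 0.3, -1.6]
opening: 0.282
clock 22.68 pos [ 0.5108 -0.3869 -0.0032] shift mm [ 0.9 -0.8 -0.2] turn deg [ 0.13  0.14 -0.06] F [ 0.   0.3 -1.6] q7 0.7 open 24.9
```

View pics/p_scene.png

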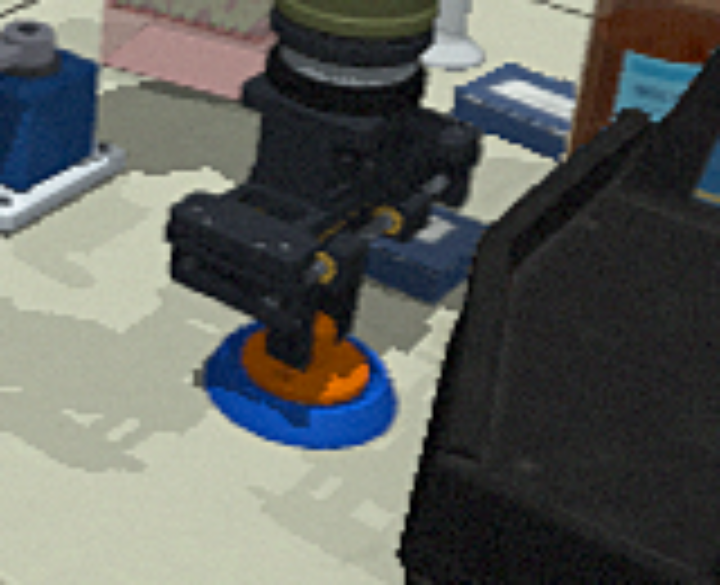

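View pics/p_wrist.png

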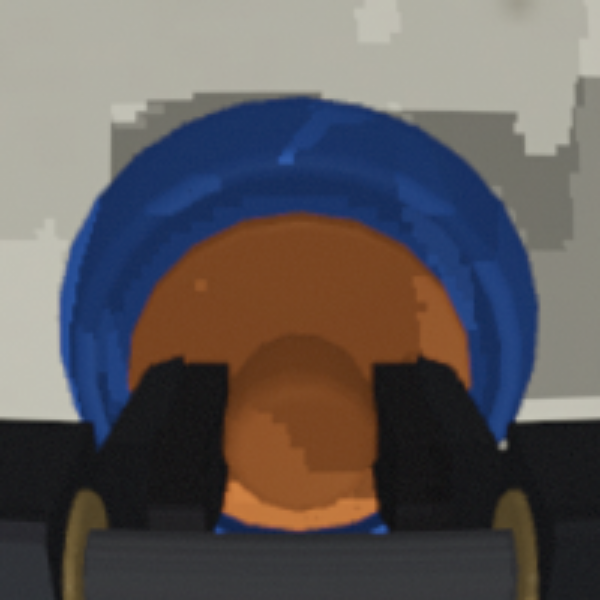

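```bash
python3 -m creep '[0,-0.5,1.5,0,0,0, 0,0,0,0,0,0]'; python3 -m creep '[0,0,1.5,0,0,0, 0,0,0,0,0,0]'; python3 need.py .5100 -.386 -.003 90
```

```text
clock: 22.95
tool_pos: [0.511, -0.387, -0.0029]
eef_rot: [0.707, 0.707, 0.0, 0.002]
contact_force: [0.4, -0.7, -0.4]
opening: 0.28
clock: 23.12
tool_pos: [0.5114, -0.3874, -0.0032]
eef_rot: [0.707, 0.707, 0.0, 0.003]
contact_force: [-0.2, 0.8, -0.6]
opening: 0.282
clock 23.12 pos [ 0.5114 -0.3874 -0.0032] shift mm [ 1.4 -1.4 -0.2] turn deg [ 0.28  0.21 -0.06] F [-0.2  0.8 -0.6] q7 0.7 open 24.9
```

```bash
python3 -m creep '[0.5,-0.5,3,0,0,0]'; python3 need.py .5100 -.386 -.003 90
```

```text
clock: 23.2
tool_pos: [0.5117, -0.3878, -0.0037]
eef_rot: [0.708, 0.707, 0.001, 0.004]
contact_force: [-6.3, 4.9, 40.0]
opening: 0.285
clock 23.2 pos [ 0.5117 -0.3878 -0.0037] shift mm [ 1.8 -1.7 -0.7] turn deg [ 0.37  0.28 -0.08] F [-6.3  4.9 40. ] q7 0.7 open 25.1
```

```bash
python3 -m creep '[0,0,-0.5,0,0,0, 0,0,0,0,0,0]';  python3 -m creep '[0,0,0,0,0,0, 0,0,0,0,0,0, 0,0,0,0,0,0, 0,0,0,0,0,0, 0,0,0,0,0,0]' 46; python3 need.py .5100 -.386 .1 90; python3 -c "
from plant import *
import cv2
for c in ('wrist','scene'):
  d=snapshot(c);im=d['color'][:,:,::-1]
  cv2.imwrite('pics/q_%s.png'%c,cv2.resize(im[200:330,370:530],None,fx=4.5,fy=4.5) if c=='scene' else cv2.resize(im[120:320,220:420],None,fx=3,fy=3))"
```

```text
clock: 23.37
tool_pos: [0.5123, -0.3883, -0.0019]
eef_rot: [0.708, 0.707, 0.001, 0.005]
contact_force: [-0.3, -0.1, -0.8]
opening: 0.28
clock: 23.78
tool_pos: [0.5116, -0.3878, -0.0037]
eef_rot: [0.708, 0.707, 0.001, 0.004]
contact_force: [-0.6, 0.1, -0.1]
opening: 0.519
clock 23.78 pos [ 0.5116 -0.3878 -0.0037] shift mm [   1.3   -0.9 -103.7] turn deg [ 0.38  0.3  -0.08] F [-0.6  0.1 -0.1] q7 0.7 open 45.8
```

View pics/q_wrist.png

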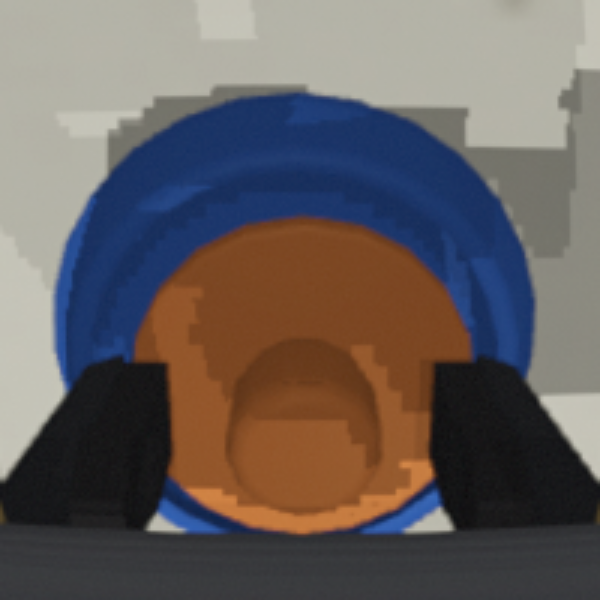

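View pics/q_scene.png

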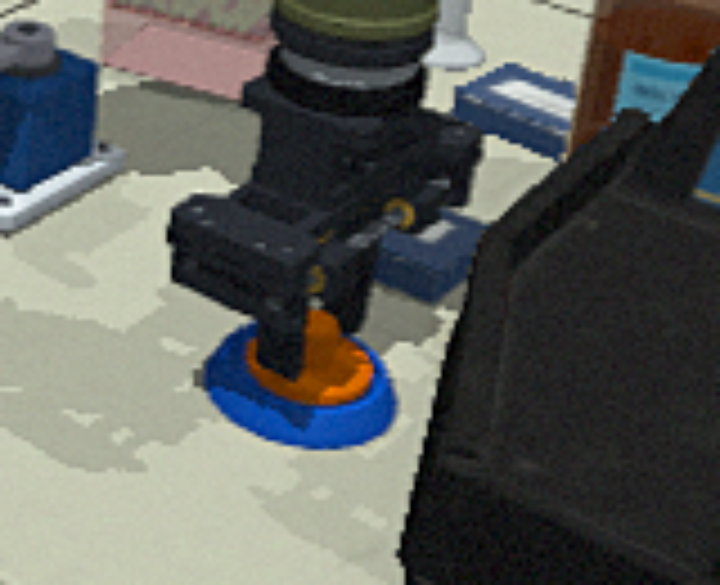

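```bash
python3 -m creep '[0,0,-5,0,0,0, 0,0,-15,0,0,0, 0,0,-25,0,0,0, 0,0,-25,0,0,0, 10,0,-25,0,0,0]'; python3 -m creep '[25,0,-20,0,0,0, 30,0,-10,0,0,0, 30,0,-10,0,0,0, 10,0,0,0,0,0, 0,0,0,0,0,0]'; python3 need.py .5225 -.143 .2 90; python3 -c "
from plant import *
import cv2
for c in ('wrist','scene','top'):
  d=snapshot(c);im=d['color'][:,:,::-1]
  if c=='wrist':print(d['extrinsics'].tolist())
  cv2.imwrite('pics/r_%s.png'%c,cv2.resize(im[240:310,400:480],None,fx=7,fy=7) if c=='scene' else im)"
```

```text
clock: 24.3
tool_pos: [0.5069, -0.3771, 0.0919]
eef_rot: [0.709, 0.706, -0.001, -0.001]
contact_force: [-0.0, -0.8, 1.2]
opening: 0.517
clock: 24.72
tool_pos: [0.5113, -0.2821, 0.1462]
eef_rot: [0.71, 0.705, 0.002, 0.008]
contact_force: [-0.1, -0.6, 0.4]
opening: 0.524
clock 24.72 pos [ 0.5113 -0.2821  0.1462] shift mm [138.6  11.  -55. ] turn deg [ 0.8   0.56 -0.41] F [-0.1 -0.6  0.4] q7 0.56 open 46.1
[[0.9998804169188596, -0.006019592659692788, 0.014244871581776663, -0.5145453014430077], [-0.009991215517431797, -0.9545321084958115, 0.29794064755086214, -0.2880783780329306], [0.011803705971184051, -0.2980473424722224, -0.9544781056528191, 0.24069163484596698], [0.0, 0.0, 0.0, 1.0]]
```

View pics/r_wrist.png

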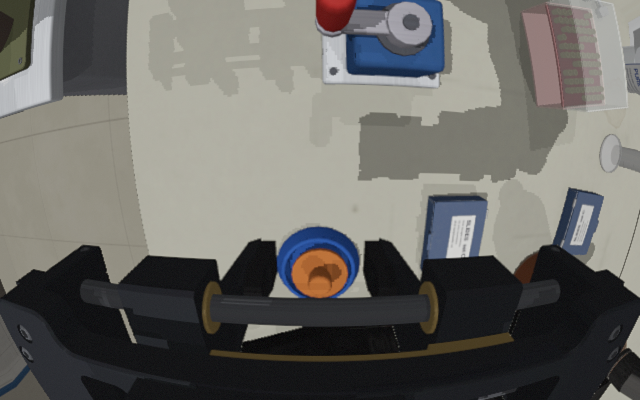

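View pics/r_scene.png

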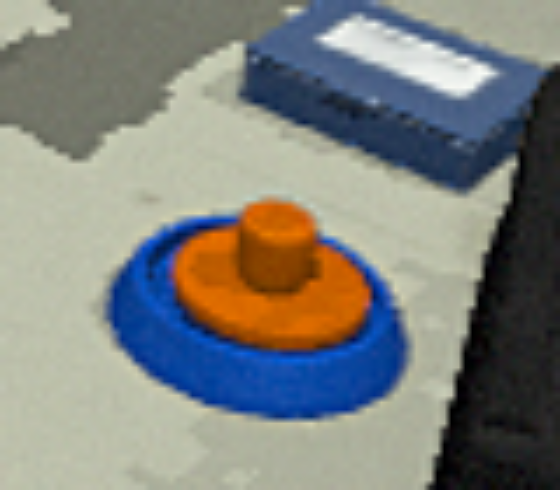

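```bash
python3 - <<'E'
import cv2
b=cv2.imread("pics/r_top.png")
cv2.imwrite("pics/r_top2.png",cv2.resize(b[170:250,400:500],None,fx=6,fy=6,interpolation=cv2.INTER_CUBIC))
b=cv2.imread("pics/r_wrist.png")
cv2.imwrite("pics/r_w2.png",cv2.resize(b[215:310,265:370],None,fx=6,fy=6,interpolation=cv2.INTER_CUBIC))
E
```

```text
(no output)
```

View pics/r_top2.png

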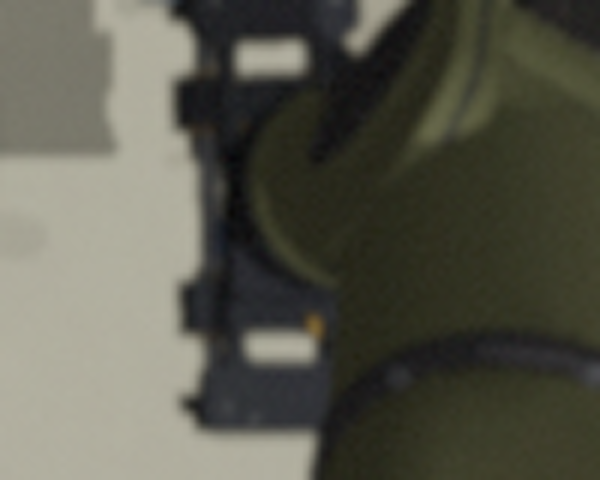

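View pics/r_w2.png

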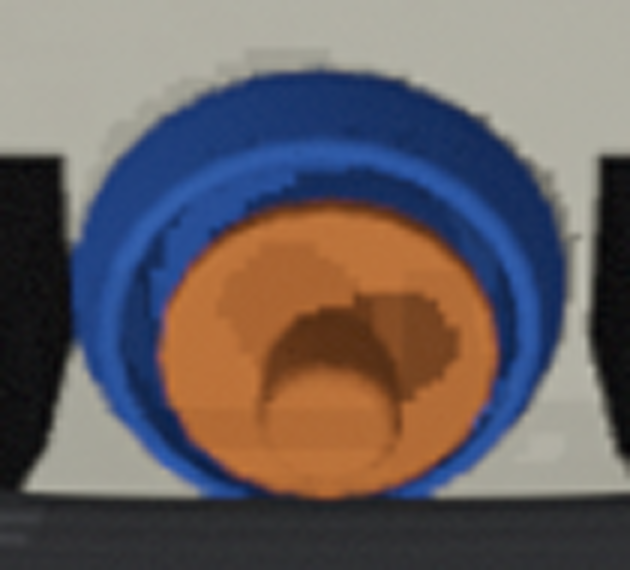

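```bash
python3 -m creep '[20,2,-15,0.8,0.5,-0.4, 28,2,-20,0,0,0, 30,2,-20,0,0,0, 30,2,-10,0,0,0, 10,1,0,0,0,0]' 50; python3 need.py .520 -.143 .11 90
```

```text
clock: 25.28
tool_pos: [0.5171, -0.1802, 0.2073]
eef_rot: [0.717, 0.697, -0.007, 0.0]
contact_force: [0.3, 0.3, 0.3]
opening: 0.564
clock 25.28 pos [ 0.5171 -0.1802  0.2073] shift mm [38.3  2.7 96.9] turn deg [-0.54  0.6  -1.65] F [0.3 0.3 0.3] q7 0.36 open 49.7
```

```bash
python3 -m creep '[15,1,0,-0.5,0.6,-1.6, 15,1,0,0,0,0, 5,0,0,0,0,0, 0,0,0,0,0,0]' ; python3 need.py .520 -.143 .11 90; python3 -c "
from plant import *
import cv2
for c in ('wrist','top','scene'):
  d=snapshot(c);im=d['color'][:,:,::-1]
  if c=='wrist':print(d['extrinsics'].tolist())
  cv2.imwrite('pics/s_%s.png'%c,cv2.resize(im[170:250,400:500],None,fx=6,fy=6,interpolation=2) if c=='top' else im)"
```

```text
clock: 25.62
tool_pos: [0.519, -0.1478, 0.2045]
eef_rot: [0.707, 0.707, -0.001, -0.0]
contact_force: [-0.3, -1.3, -0.8]
opening: 0.569
clock 25.62 pos [ 0.519  -0.1478  0.2045] shift mm [ 4.9  1.3 94.5] turn deg [-0.15  0.09 -0.03] F [-0.3 -1.3 -0.8] q7 0.34 open 50.1
[[0.9999969271388807, 0.0006211101932967846, -0.00239998644280117, -0.5179463208567826], [0.0012909653143030986, -0.9569508210132278, 0.2902472386960266, -0.18178465539547492], [-0.0021163934783288395, -0.2902494451058241, -0.9569486822679718, 0.34513728071562355], [0.0, 0.0, 0.0, 1.0]]
```

View pics/s_wrist.png

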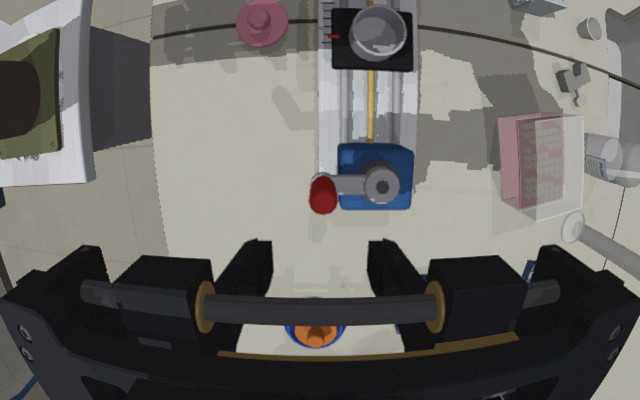

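View pics/s_top.png

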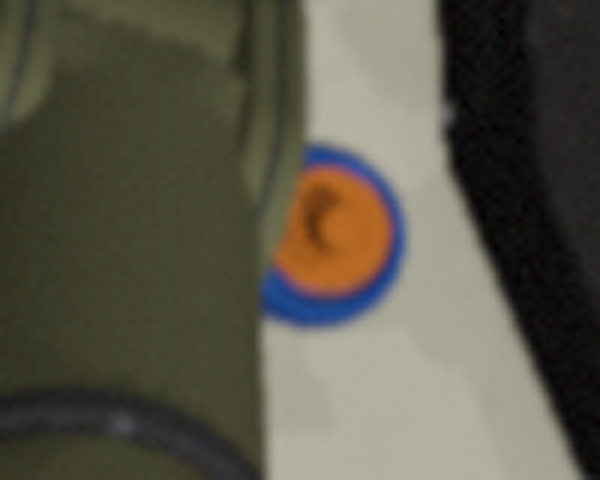

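```bash
python3 -m creep '[3,1,12,0,0,0, 2,0,25,0,0,0, 0,0,20,0,0,0, 0,0,0,0,0,0]'; python3 need.py .520 -.143 .11 90
```

```text
clock: 26.1
tool_pos: [0.5211, -0.1512, 0.1469]
eef_rot: [0.711, 0.703, -0.002, 0.003]
contact_force: [-0.5, 0.3, -0.1]
opening: 0.57
clock 26.1 pos [ 0.5211 -0.1512  0.1469] shift mm [ 8.4 -1.2 36.8] turn deg [ 0.14  0.4  -0.59] F [-0.5  0.3 -0.1] q7 0.36 open 50.2
```

```bash
python3 -m creep '[7,-1,6,0,0.4,-0.6, 1,0,10,0,0,0, 0,0,8,0,0,0, 0,0,0,0,0,0]'; python3 need.py .520 -.143 .11 90;  python3 -m creep '[0,0,5,0,0,0, 0,0,4,0,0,0, 0,0,0,0,0,0]'; python3 need.py .520 -.143 .11 90
```

```text
clock: 26.43
tool_pos: [0.5206, -0.1458, 0.1222]
eef_rot: [0.708, 0.706, 0.001, 0.002]
contact_force: [0.4, -0.1, 0.3]
opening: 0.563
clock 26.43 pos [ 0.5206 -0.1458  0.1222] shift mm [ 2.8 -0.6 12.2] turn deg [ 0.23  0.06 -0.15] F [ 0.4 -0.1  0.3] q7 0.37 open 49.6
clock: 26.68
tool_pos: [0.5214, -0.1462, 0.1131]
eef_rot: [0.708, 0.706, 0.001, 0.003]
contact_force: [0.2, -0.7, 0.4]
opening: 0.57
clock 26.68 pos [ 0.5214 -0.1462  0.1131] shift mm [ 3.2 -1.4  3.1] turn deg [ 0.33  0.09 -0.15] F [ 0.2 -0.7  0.4] q7 0.37 open 50.2
```

```bash
python3 -m creep '[3,-1,2,0.3,0,0, 0,0,0,0,0,0, 0,0,0,0,0,0, 0,0,0,0,0,0, 0,0,0,0,0,0]' 10 25; python3 need.py .520 -.143 .11 90; python3 -m creep '[0,0,0,0,0,0]'; python3 need.py .520 -.143 .11 90; python3 -c "
from plant import *
import cv2
for c in ('wrist','scene'):
  d=snapshot(c);im=d['color'][:,:,::-1]
  cv2.imwrite('pics/t_%s.png'%c,cv2.resize(im[150:310,290:490],None,fx=3.6,fy=3.6) if c=='scene' else im)"
```

```text
clock: 27.1
tool_pos: [0.5213, -0.1429, 0.1116]
eef_rot: [0.708, 0.706, -0.0, 0.002]
contact_force: [0.6, -0.4, -2.8]
opening: 0.245
clock 27.1 pos [ 0.5213 -0.1429  0.1116] shift mm [-0.1 -1.3  1.6] turn deg [ 0.12  0.12 -0.13] F [ 0.6 -0.4 -2.8] q7 0.36 open 21.6
clock: 27.18
tool_pos: [0.5213, -0.1429, 0.1116]
eef_rot: [0.708, 0.706, -0.0, 0.002]
contact_force: [-0.6, -0.2, -2.6]
opening: 0.248
clock 27.18 pos [ 0.5213 -0.1429  0.1116] shift mm [-0.1 -1.3  1.6] turn deg [ 0.12  0.13 -0.12] F [-0.6 -0.2 -2.6] q7 0.36 open 21.9
```

View pics/t_scene.png

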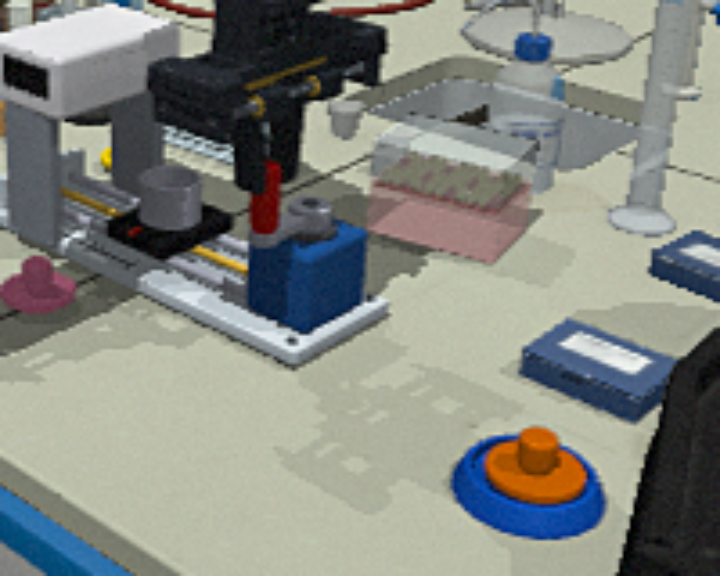

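```bash
sed -i 's/\[0,1,0,0\]/[.70711,.70711,0,0]/; s/,\.116\]/,.1115]/; s/^cx,cy.*/cx,cy,rad=.5763,-.1430,.055/' crank.py; python3 -m creep '[9,0.8,0,0,0,0, 9,2.5,0,0,0,0, 9,4,0,0,0,0]'; python3 crank.py -1 12
```

```text
clock: 27.53
tool_pos: [0.5248, -0.1236, 0.1115]
eef_rot: [0.711, 0.703, -0.005, 0.003]
contact_force: [-4.0, -4.6, 1.6]
opening: 0.248
clk 27.53 pos [ 0.5248 -0.1236  0.1115] ang 159.4 r 55.0 Fr 2.2 Ft 5.7 Fz 1.6 q7 0.32 open 21.9
turn [-0.2  0.6 -0.7]
[10.3  5.1 -0.1]
[ 9.1  7.1 -0.1]
[ 7.4  8.8 -0.1]
[ 5.4 10.1 -0.1]
[ 3.2 11.  -0.1]
```

```bash
python3 -m creep '[11.5,5.7,0,-0.2,0.6,-0.7, 10,7.8,0,0,0,0, 8.2,9.7,0,0,0,0, 6,11,0,0,0,0, 3.5,12,0,0,0,0]'; python3 crank.py -1 14
```

```text
clock: 27.95
tool_pos: [0.5586, -0.0908, 0.1114]
eef_rot: [0.711, 0.703, -0.011, -0.005]
contact_force: [-6.4, 0.2, 7.3]
opening: 0.247
clk 27.95 pos [ 0.5586 -0.0908  0.1114] ang 108.7 r 55.1 Fr 2.2 Ft 6.0 Fz 7.3 q7 0.26 open 21.8
turn [-1.3  0.5 -0.6]
[ 2.8 13.1 -0.4]
[-0.4 13.4 -0.3]
[-3.6 12.9 -0.3]
[-6.6 11.6 -0.2]
[-9.3  9.7 -0.1]
```

```bash
python3 -m creep '[3,14,0,-1.3,0.5,-0.6, -0.4,14.4,0,0,0,0, -3.8,14,0,0,0,0, -7,12.5,0,0,0,0, -10,10.5,0,0,0,0]'; python3 crank.py -1 15
```

```text
clock: 28.37
tool_pos: [0.6126, -0.1017, 0.1114]
eef_rot: [0.706, 0.709, -0.006, -0.012]
contact_force: [-4.7, 4.0, 5.5]
opening: 0.245
clk 28.37 pos [ 0.6126 -0.1017  0.1114] ang 48.7 r 54.9 Fr -0.2 Ft 6.2 Fz 5.5 q7 0.28 open 21.5
turn [-1.5 -0.5  0.2]
[-10.8   9.4  -0.4]
[-12.9   6.3  -0.3]
[-14.1   2.7  -0.2]
[-14.3  -1.   -0.1]
[-13.6  -4.7  -0. ]
```

```bash
python3 -m creep '[-11.3,9.8,0,-1.4,-0.5,0.2, -13.5,6.5,0,0,0,0, -14.7,2.8,0,0,0,0, -15,-1,0,0,0,0, -14,-5,0,0,0,0]'; python3 crank.py -1 15
```

```text
clock: 28.78
tool_pos: [0.6301, -0.1516, 0.1118]
eef_rot: [0.702, 0.712, 0.008, -0.008]
contact_force: [8.4, 3.8, -5.1]
opening: 0.247
clk 28.78 pos [ 0.6301 -0.1516  0.1118] ang -9.1 r 54.5 Fr 7.7 Ft 5.1 Fz -5.1 q7 0.36 open 21.7
turn [-0.  -1.3  0.8]
[-13.8  -3.8  -0. ]
[-12.1  -7.7  -0.3]
[ -9.7 -10.6  -0.2]
[ -6.6 -12.7  -0.1]
[ -3.1 -14.   -0.1]
```

```bash
python3 -m creep '[-14.3,-4.2,0,0,-1.3,0.8, -12.7,-8,0,0,0,0, -10.2,-11,0,0,0,0, -7,-13.2,0,0,0,0, -3.3,-14.5,0,0,0,0]'; python3 crank.py -1 15
```

```text
clock: 29.2
tool_pos: [0.5984, -0.1929, 0.1119]
eef_rot: [0.704, 0.71, 0.013, 0.011]
contact_force: [8.9, -5.5, -9.8]
opening: 0.25
clk 29.2 pos [ 0.5984 -0.1929  0.1119] ang -66.2 r 54.6 Fr 8.7 Ft 5.9 Fz -9.8 q7 0.42 open 22.0
turn [ 2.  -0.2  0.5]
[ -4.3 -13.7  -0.1]
[ -0.2 -14.3  -0.5]
[  3.5 -13.9  -0.5]
[  7.  -12.5  -0.4]
[ 10.  -10.3  -0.3]
```

```bash
python3 -m creep '[-4.3,-14.2,0,1.9,-0.2,0.5, 0,-15,0,0,0,0, 3.8,-14.5,0,0,0,0, 7.3,-13,0,0,0,0, 10.5,-10.7,0,0,0,0]'; python3 crank.py -1 15
```

```text
clock: 29.62
tool_pos: [0.541, -0.1846, 0.1117]
eef_rot: [0.709, 0.705, 0.004, 0.015]
contact_force: [2.9, -7.3, -3.6]
opening: 0.25
clk 29.62 pos [ 0.541  -0.1846  0.1117] ang -130.3 r 54.6 Fr 3.7 Ft 6.9 Fz -3.6 q7 0.42 open 22.0
turn [ 1.6  0.9 -0.3]
[ 10.2 -10.   -0.3]
[12.7 -6.6 -0.4]
[14.  -3.1 -0.3]
[14.3  0.6 -0.2]
[13.7  4.3 -0.1]
```

```bash
python3 -m creep '[10.7,-10.4,0,1.5,0.9,-0.3, 13.2,-6.8,0,0,0,0, 14.6,-3.2,0,0,0,0, 15,0.6,0,0,0,0, 14.2,4.5,0,0,0,0]'; python3 crank.py -1 15
```

```text
clock: 30.03
tool_pos: [0.5233, -0.1292, 0.1115]
eef_rot: [0.712, 0.702, -0.005, 0.008]
contact_force: [-4.2, -5.6, 3.8]
opening: 0.247
clk 30.03 pos [ 0.5233 -0.1292  0.1115] ang 165.4 r 54.8 Fr 2.6 Ft 6.5 Fz 3.8 q7 0.33 open 21.7
turn [ 0.2  1.  -0.8]
[13.4  5.  -0.2]
[11.6  8.5 -0.2]
[ 9.  11.2 -0.1]
[ 5.8 13.1 -0. ]
[ 2.2 14.2  0. ]
```

```bash
python3 -m creep '[14,5.2,0,0.2,1,-0.8, 12,8.8,0,0,0,0, 9.4,11.6,0,0,0,0, 6,13.6,0,0,0,0, 2.3,14.8,0,0,0,0]'; python3 crank.py -1 15
```

```text
clock: 30.45
tool_pos: [0.5639, -0.0894, 0.1114]
eef_rot: [0.71, 0.704, -0.011, -0.007]
contact_force: [-6.9, 3.2, 8.5]
opening: 0.243
clk 30.45 pos [ 0.5639 -0.0894  0.1114] ang 103.1 r 55.1 Fr 4.7 Ft 6.0 Fz 8.5 q7 0.27 open 21.4
turn [-1.4  0.3 -0.5]
[ 1.5 14.3 -0.5]
[-2.2 14.2 -0.3]
[-5.8 13.1 -0.3]
[-9.  11.2 -0.2]
[-11.6   8.4  -0.1]
```

```bash
python3 -c "
from plant import *
import cv2
for c in ('scene',):
  d=snapshot(c);im=d['color'][:,:,::-1]
  cv2.imwrite('pics/u_%s.png'%c,cv2.resize(im[150:310,290:490],None,fx=3.6,fy=3.6))"
```

```text
(no output)
```

View pics/u_scene.png

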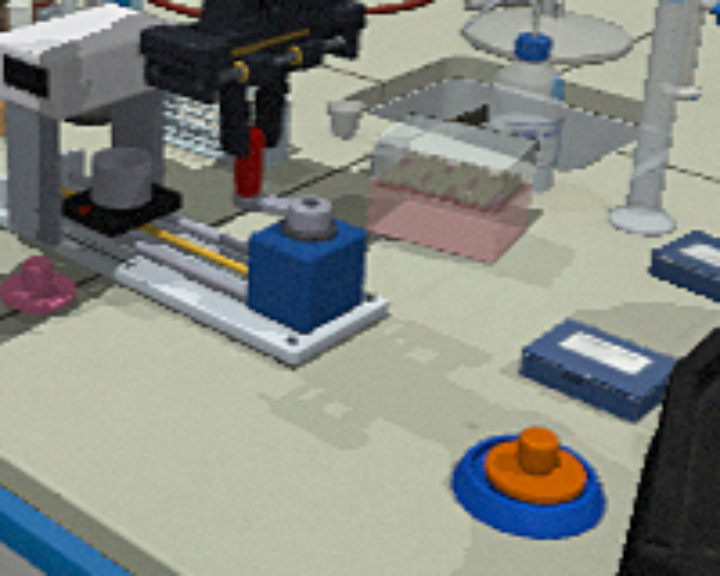

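Carriage moving in. Continue.

```bash
python3 -m creep '[1.5,14.8,0,-1.4,0.3,-0.5, -2.3,14.7,0,0,0,0, -6,13.7,0,0,0,0, -9.4,11.6,0,0,0,0, -12,8.7,0,0,0,0]'; python3 crank.py -1 15
```

```text
clock: 30.92
tool_pos: [0.6192, -0.1088, 0.1115]
eef_rot: [0.705, 0.71, -0.004, -0.011]
contact_force: [-2.6, 5.9, 4.1]
opening: 0.248
clk 30.92 pos [ 0.6192 -0.1088  0.1115] ang 38.5 r 54.8 Fr 1.6 Ft 6.3 Fz 4.1 q7 0.29 open 21.8
turn [-1.3 -0.6  0.4]
[-12.2   7.5  -0.3]
[-13.8   3.9  -0.2]
[-14.4   0.2  -0.1]
[-13.9  -3.6  -0.1]
[-12.5  -7.    0. ]
```

```bash
python3 -m creep '[-12.7,7.8,0,-1.3,-0.6,0.4, -14.3,4,0,0,0,0, -15,0.2,0,0,0,0, -14.5,-3.7,0,0,0,0, -13,-7.3,0,0,0,0]'; python3 crank.py -1 15
```

```text
clock: 31.33
tool_pos: [0.6281, -0.1602, 0.1119]
eef_rot: [0.702, 0.712, 0.011, -0.004]
contact_force: [9.4, 3.3, -7.8]
opening: 0.251
clk 31.33 pos [ 0.6281 -0.1602  0.1119] ang -18.4 r 54.6 Fr 7.9 Ft 6.1 Fz -7.8 q7 0.38 open 22.1
turn [ 0.5 -1.2  0.8]
[-13.  -6.   0.]
[-10.7  -9.6  -0.3]
[ -7.9 -12.   -0.3]
[ -4.5 -13.6  -0.2]
[ -0.8 -14.3  -0.1]
```

```bash
python3 -m creep '[-13.5,-6.3,0,0.5,-1.2,0.8, -11.2,-10,0,0,0,0, -8.3,-12.5,0,0,0,0, -4.8,-14.2,0,0,0,0, -0.9,-15,0,0,0,0]'; python3 crank.py -1 15
```

```text
clock: 31.75
tool_pos: [0.5881, -0.1964, 0.1119]
eef_rot: [0.704, 0.709, 0.012, 0.013]
contact_force: [8.2, -5.7, -7.9]
opening: 0.247
clk 31.75 pos [ 0.5881 -0.1964  0.1119] ang -77.5 r 54.6 Fr 7.3 Ft 6.8 Fz -7.9 q7 0.43 open 21.8
turn [2.  0.1 0.4]
[ -1.5 -14.2  -0.1]
[  2.6 -14.1  -0.5]
[  6.2 -13.   -0.5]
[  9.3 -10.9  -0.4]
[11.8 -8.1 -0.3]
```

```bash
python3 -m creep '[-1.6,-14.8,0,1.9,0,0.4, 2.7,-14.6,0,0,0,0, 6.4,-13.5,0,0,0,0, 9.7,-11.3,0,0,0,0, 12.2,-8.4,0,0,0,0]'; python3 crank.py -1 9
```

```text
clock: 32.17
tool_pos: [0.5332, -0.1765, 0.1117]
eef_rot: [0.71, 0.705, 0.003, 0.014]
contact_force: [1.6, -7.0, -2.9]
opening: 0.247
clk 32.17 pos [ 0.5332 -0.1765  0.1117] ang -142.2 r 54.6 Fr 3.0 Ft 6.5 Fz -2.9 q7 0.42 open 21.7
turn [ 1.4  0.9 -0.4]
[ 6.9 -5.1 -0.1]
[ 7.8 -3.6 -0.2]
[ 8.3 -2.3 -0.2]
[ 8.6 -1.  -0.2]
[ 8.6  0.3 -0.1]
```

```bash
python3 -m creep '[8,-5.5,0,1.3,0.9,-0.4, 9,-4,0,0,0,0, 9,-2.4,0,0,0,0, 9,-1,0,0,0,0]'; python3 crank.py -1 5
```

```text
clock: 32.5
tool_pos: [0.5218, -0.1486, 0.1116]
eef_rot: [0.709, 0.705, -0.001, 0.008]
contact_force: [0.4, -5.4, -3.2]
opening: 0.244
clk 32.5 pos [ 0.5218 -0.1486  0.1116] ang -174.1 r 54.8 Fr 0.1 Ft 5.5 Fz -3.2 q7 0.38 open 21.5
turn [ 0.5  0.7 -0.4]
[ 4.8 -0.6  0.1]
[ 4.8  0.1 -0.1]
[ 4.8  0.5 -0.1]
[ 4.7  0.9 -0.1]
[ 4.6  1.3 -0. ]
```

```bash
python3 -m creep '[5.5,-0.4,0,0.5,0.7,-0.4, 5,0,0,0,0,0]'; python3 crank.py -1 5; python3 -m creep '[6,0,0,0,0,0, 7,0,0,0,0,0]'; python3 crank.py -1 5
```

```text
clock: 32.67
tool_pos: [0.5214, -0.1421, 0.1117]
eef_rot: [0.708, 0.707, -0.002, 0.003]
contact_force: [-0.3, -16.7, -6.9]
opening: 0.247
clk 32.67 pos [ 0.5214 -0.1421  0.1117] ang 179.1 r 54.9 Fr -0.0 Ft 16.7 Fz -6.9 q7 0.38 open 21.8
turn [ 0.1  0.4 -0.1]
[4.8 0.2 0.2]
[ 4.7  0.7 -0. ]
[ 4.7  1.1 -0. ]
[ 4.6  1.5 -0. ]
[ 4.4  1.9 -0. ]
clock: 32.83
tool_pos: [0.5215, -0.1428, 0.1118]
eef_rot: [0.711, 0.703, -0.007, 0.01]
contact_force: [0.8, -16.6, -8.6]
opening: 0.246
clk 32.83 pos [ 0.5215 -0.1428  0.1118] ang 179.8 r 54.8 Fr -0.9 Ft 16.6 Fz -8.6 q7 0.36 open 21.6
turn [ 0.3  1.4 -0.6]
[4.8 0.  0.2]
[ 4.8  0.6 -0.1]
[ 4.7  1.  -0.1]
[ 4.6  1.4 -0.1]
[ 4.4  1.8 -0.1]
```

```bash
python3 -m creep '[0,0,0,0,0,0, 0,0,0,0,0,0]'; python3 -m creep '[0,0,0,0,0,0, 0,0,0,0,0,0, 0,0,0,0,0,0, 0,0,0,0,0,0]' 50; python3 -m creep '[0,0,-10,0,0,0, 0,0,-20,0,0,0, 0,0,-25,0,0,0, 0,0,-25,0,0,0, 0,0,-10,0,0,0]';  python3 -m creep '[-20,0,-10,0,0,0, -30,0,0,0,0,0, -30,0,0,0,0,0, -20,0,0,0,0,0, 0,0,0,0,0,0]'; python3 -c "
from plant import *
import cv2
for c in ('scene','top','wrist'):
  d=snapshot(c);im=d['color'][:,:,::-1]
  cv2.imwrite('pics/v_%s.png'%c,cv2.resize(im[150:310,270:490],None,fx=3.6,fy=3.6) if c=='scene' else im)"
```

```text
clock: 33.0
tool_pos: [0.5213, -0.1445, 0.1116]
eef_rot: [0.712, 0.702, -0.007, 0.011]
contact_force: [0.5, 1.8, 0.8]
opening: 0.248
clock: 33.33
tool_pos: [0.5213, -0.1416, 0.1119]
eef_rot: [0.711, 0.703, -0.006, 0.009]
contact_force: [0.1, 0.1, -0.6]
opening: 0.52
clock: 33.75
tool_pos: [0.5183, -0.1375, 0.2051]
eef_rot: [0.71, 0.704, -0.008, 0.005]
contact_force: [-0.2, 0.4, 0.1]
opening: 0.569
clock: 34.17
tool_pos: [0.5208, -0.2378, 0.226]
eef_rot: [0.707, 0.707, -0.004, 0.009]
contact_force: [-0.2, -0.7, -0.0]
opening: 0.566
```

View pics/v_scene.png

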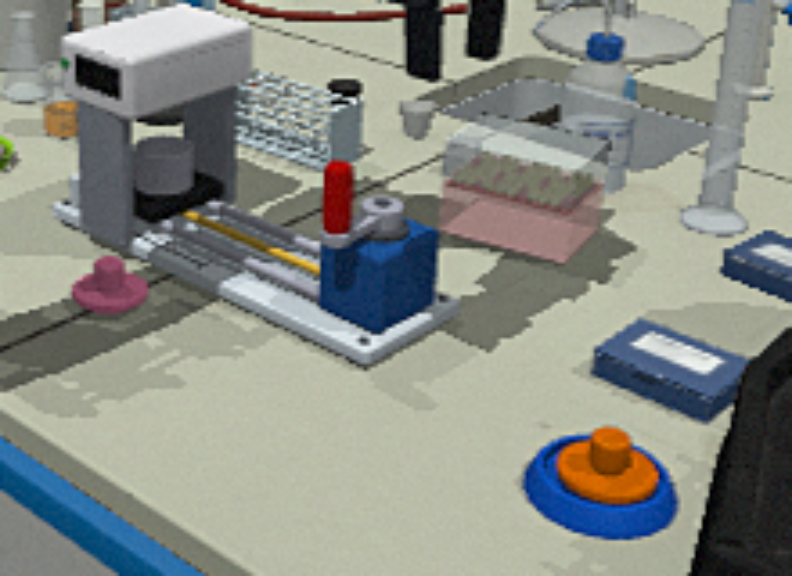

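View pics/v_top.png

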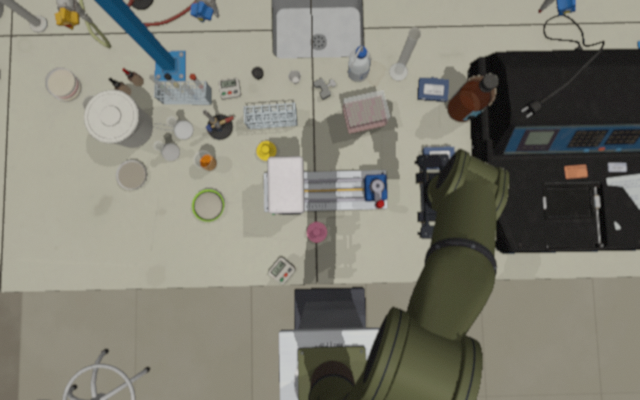

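View pics/v_wrist.png

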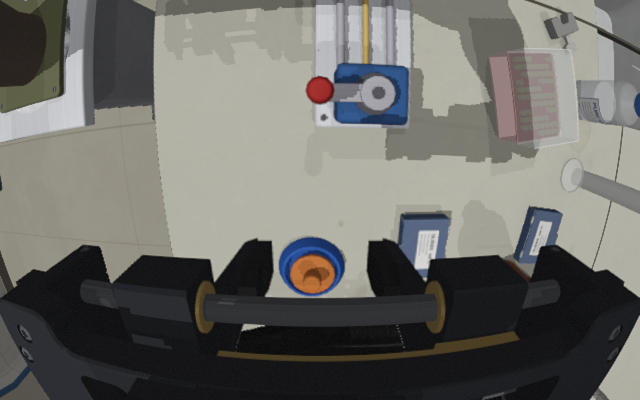

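```bash
python3 - <<'E'
import cv2,numpy as np
from plant import *
d=snapshot("scene")["color"][:,:,::-1]; cv2.imwrite("pics/w_scene.png",d)
for a,b,win in (("a_top","v_top",(185,225,365,395)),("a_scene","w_scene",(180,225,350,380))):
    for n in (a,b):
        im=cv2.imread(f"pics/{n}.png").astype(float); r0,r1,c0,c1=win; w=im[r0:r1,c0:c1]
        m=np.clip(w[:,:,2]-1.6*np.maximum(w[:,:,1],w[:,:,0])-20,0,None)>0
        ys,xs=np.nonzero(m); print(n,len(xs),xs.mean()+c0,ys.mean()+r0)
E
```

```text
a_top 46 379.5652173913044 203.6304347826087
v_top 45 379.64444444444445 203.64444444444445
a_scene 146 363.17808219178085 204.18493150684932
w_scene 151 363.41059602649005 204.23841059602648
```

```bash
python3 -c "
from plant import *
print(finish_job()); print(get_state()['clock'])"
```

```text
the job is handed in; nothing more can be done
None
the job is handed in; nothing more can be done
```

The reader is ready for a measurement, and I handed the job in at about 34 s of the 72 s allowed. I wound the crank two full turns anticlockwise to its outer stop. I then lifted the orange cap off the cup, set it in the blue rest, took the crank again and wound it two turns clockwise to the home stop.

**Carriage:** The last pictures show the open cup under the head. The crank grip is within about 0.25 px of where it stood at the start. As I relaxed the grip at the home stop, the crank sprang back by an estimated 1.7 mm at the handle, about 0.25 mm of carriage travel. The final pictures show no such offset.

**Cap:** It sits level in the rest recess, an estimated 1–2 mm off centre. The other things look unmoved by eye, except that the culture dish, timer and beaker were checked only in the overhead view.

**Robot:** The gripper is clear of everything.

**What disagreed or went wrong:**
- **Missed first grasp:** The fingertips looked 20–30 mm higher than the reported TCP, so the fingers shut just above the cap's knob. I opened, went about 30 mm lower and gripped it properly.
- **Hard press:** One downward row after the cap had seated read 40 N at the wrist. The force went through the held cap, and I relaxed it at once. It is well under the 120 N wrist limit but right at the 40 N figure for the gripper's body, which did not appear to be touching anything.

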